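# Close the pen maker's sliding-lid boxes, each with its own lid

## Task

Three wooden boxes with sliding lids hold brass tubes for pen making, and their lids have got mixed up: one even lies on top of a box it does not fit. Find the lid that belongs to each box by its size, and slide it into the grooves from the low front end, finger pull towards that end, until it is fully home and flush; leave the three closed boxes standing on the bench. Do not shift or knock over the other things on the bench.

Things in the scene. Friction and masses are not known exactly. Their poses are not given: they have to be found in the camera images.
- box_small: the small of three like wooden boxes for sliding lids, 92 long (own x) x 56 wide (y) x 50 mm high, brass tubes inside, loose, 0.75 kg. Origin: centre of the underside, z up. Its front end (-x) is low (37.5 mm): the lid enters there and slides along +x up to the full-height back wall (inner face at x = +38 mm)
- mouth_small (a point): middle of the front end of box_small, at the height of the groove floor (38 mm); axes as the box's. A groove runs along each inner side: 5 mm deep, 7 mm high (38 to 45 mm), 46 mm from bottom to bottom. The lips over the grooves (45 to 50 mm high, 36 mm apart) start 14 mm behind the front, after a slanted 10 mm lead-in
- lid_small: the sliding lid that fits box_small only: panel 84 long (own x) x 43 wide (y) x 5 mm thick, leading corners (+x) rounded 8 mm, finger pull on top at x = -16.8 mm. Origin: centre of the underside, z up. Fully home its x lies along the box's x, its leading end meets the back wall, its trailing end is flush with the front: origin at x = -4, y = 0, z = 38 mm of the box
- pull_small (a point): middle of the top of lid_small's finger pull, a darker wooden bar 14 (lid x) x 34 (lid y) x 24 mm high, nearer the trailing end; 29 mm above the lid's underside; axes as the lid's
- box_middle: the middle of three like wooden boxes for sliding lids, 108 long (own x) x 68 wide (y) x 50 mm high, brass tubes inside, loose, 0.75 kg. Origin: centre of the underside, z up. Its front end (-x) is low (37.5 mm): the lid enters there and slides along +x up to the full-height back wall (inner face at x = +46 mm)
- mouth_middle (a point): middle of the front end of box_middle, at the height of the groove floor (38 mm); axes as the box's. A groove runs along each inner side: 5 mm deep, 7 mm high (38 to 45 mm), 58 mm from bottom to bottom. The lips over the grooves (45 to 50 mm high, 48 mm apart) start 14 mm behind the front, after a slanted 10 mm lead-in
- lid_middle: the sliding lid that fits box_middle only: panel 100 long (own x) x 55 wide (y) x 5 mm thick, leading corners (+x) rounded 8 mm, finger pull on top at x = -20.0 mm. Origin: centre of the underside, z up. Fully home its x lies along the box's x, its leading end meets the back wall, its trailing end is flush with the front: origin at x = -4, y = 0, z = 38 mm of the box
- pull_middle (a point): middle of the top of lid_middle's finger pull, a darker wooden bar 14 (lid x) x 34 (lid y) x 24 mm high, nearer the trailing end; 29 mm above the lid's underside; axes as the lid's
- box_large: the large of three like wooden boxes for sliding lids, 124 long (own x) x 80 wide (y) x 50 mm high, brass tubes inside, loose, 0.75 kg. Origin: centre of the underside, z up. Its front end (-x) is low (37.5 mm): the lid enters there and slides along +x up to the full-height back wall (inner face at x = +54 mm)
- mouth_large (a point): middle of the front end of box_large, at the height of the groove floor (38 mm); axes as the box's. A groove runs along each inner side: 5 mm deep, 7 mm high (38 to 45 mm), 70 mm from bottom to bottom. The lips over the grooves (45 to 50 mm high, 60 mm apart) start 14 mm behind the front, after a slanted 10 mm lead-in
- lid_large: the sliding lid that fits box_large only: panel 116 long (own x) x 67 wide (y) x 5 mm thick, leading corners (+x) rounded 8 mm, finger pull on top at x = -23.2 mm. Origin: centre of the underside, z up. Fully home its x lies along the box's x, its leading end meets the back wall, its trailing end is flush with the front: origin at x = -4, y = 0, z = 38 mm of the box
- pull_large (a point): middle of the top of lid_large's finger pull, a darker wooden bar 14 (lid x) x 34 (lid y) x 24 mm high, nearer the trailing end; 29 mm above the lid's underside; axes as the lid's
- burl: bystander, to be left alone: round blank of burl wood, 40 mm across, 62 mm tall, standing on end; origin centre of its foot
- pad: bystander, to be left alone: sanding pad 50 x 75 x 18 mm lying flat; origin centre of its underside
- measure: bystander, to be left alone: tape measure 62 x 80 x 32 mm lying flat; origin in its underside
- cup: bystander, to be left alone: turned wooden cup, 58 mm across, 75 mm tall, standing; origin centre of its foot
- hexkey: bystander, to be left alone: bent steel hex key, 33 x 95 x 6 mm, lying flat; origin in its underside

How it is judged:
By the outcome, as a careful person would: the job done as asked, in the order asked, and still so for the second after the job is handed in, with the robot touching nothing.
It also fails if it takes over 72 s, if anything falls off the work surface, if the arm or the gripper's body presses on something with over 40 N, if the wrist force passes 120 N, or if a joint passes its speed limit or range.

## Robot

A 7-joint arm with a two-finger parallel gripper is mounted at the origin on a cart in front of the work surface, level with it; the furniture and walls round the work are solid. World frame = base frame: x ahead of the robot, y to its left, z up, the work surface at z = 0. Lengths are in mm, angles in rad, forces in N, time in s.
With the tool pointing down it reaches from about 425 to 875 mm from the base axis. Payload 9.9 kg.
Tool frame: the origin (TCP) lies on the centre line of the jaws, within the pads' length; the fingertips stand 8 mm ahead of it and the grasp point (between the pads) lies 11 mm behind it; z points along the fingers, x is the direction in which the jaws open and shut, and the axes are right-handed (so a half turn about z gives the same grasp; the last joint's range is limited). The gripper opens to 85 mm and grips with 20 to 120 N. Pads are 22 mm wide; open, the fingers measure 114 mm over their backs; the gripper's body (76 mm by 85 mm) begins 54 mm behind the grasp point. The pads swing forward as they close: fully open they stand 13 mm farther back than shut.
Start: joints at [1.109, 0.576, 0.025, 1.437, -0.015, 1.129, -0.057], TCP at [248.996, -627.399, 239.289] pointing down, gripper open.
Joint ranges: [-2.76, 2.76], [-0.34, 2.15], [-1.52, 1.57], [0.19, 2.46], [-1.09, 4.23], [0.17, 1.99], [-2.82, 2.82]. Speed limits (rad/s): [2.22, 2.22, 3.01, 3.01, 3.14, 3.14, 3.14].

## Interface

Orientations are given as a 3x3 rotation matrix whose columns are the frame's x, y, z axes.
In Python, from rig import * gives the robot as it stands.
- The arm moves only by the tool carry_out, never from a script. Its arguments are lists of equal length, an entry for each row: "delta_pos": the shift along the world's x, y, z in cm, a list of three; "twist": the turn about the world's z in rad; "hand": the opening in per cent of the stroke, from 0 (shut) to 100 (fully open). In form: {"delta_pos": [[x, y, z], ...], "twist": [twist, ...], "hand": [hand, ...]}. A call has 1 to 12 rows; each row shifts and turns the pose as measured when the row begins; what a row does not reach is not made up. A row lasts 1/10 s, in which the tool goes at most 50 mm and 8.59 degrees, less where a joint would pass 70% of its speed; a pose out of reach is approached as far as the arm can. A call is refused whole if a number of a shift passes 5 or a number of a turn 0.15, either way. A call with a gripper value outside its range is refused whole. The fingers move at their own pace and stop on an object; the grip force is fixed at half the most. Time passes only in rows, so rows that do not move let the fingers close. It gives the time, the measured TCP pose, the force and the opening at its end, in the units of the state.
- get_state(): the state, without advancing time (a new reading comes with each control period).
- camera(name): name is "side" or "top" or "wrist"; returns a dict with "color" (384x512x3 uint8, red, green, blue), "depth" (384x512 float32, mm along the optical axis (not along the pixel's ray), 0 where there is no reading), "fov_y" (degrees; the focal length in pixels is half the picture's height over the tangent of half this angle, whatever the lens; pixels are square), "cx", "cy" (the principal point, pixels), "rvec" (rotation vector, rad) and "tvec" (3), from world to camera coordinates, as OpenCV has them. Camera axes: x right, y down, z forward; pixel columns grow to the right and rows downward; lengths in mm; the calibration is good to about 2 mm. A picture is of the moment at which its call begins.
- finish_job(): hands the job in, once; it reports no verdict.
The state is a dict: "t": time; "qpos": joint angles; "qvel": joint speeds; "joint_torque": joint torques, N m; "eef_pos": TCP position; "orientation": TCP orientation; "force": force on the tool from outside, world axes, zero at the start; "wrist_torque": the same for the moment, N m; "grip_width": finger opening in mm.
Only numpy, scipy, OpenCV 4.12 (cv2) and the standard library are available. Lean on these libraries where they do the work, as an engineer would, in place of code of your own. Each camera call takes 0.05 s, during which the arm holds its last target.

## Working session

There is one attempt and no reset: what is moved stays moved. The work goes in short steps, Python scripts to look and compute and a tool call to move; the robot and the scene stay as the last step left them, time stands still between calls to the robot, and variables do not carry over. Pictures are saved under pics/ and viewed, and the job is handed in when it is done.

Besides the shell and the picture viewer there is one more tool, called after "Call:" by a JSON object that holds its "fn" and its "kwargs", one argument or row to a line. carry_out: Moves the arm, as the interface text tells. Its arguments: {"type":"object","properties":{"delta_pos":{"type":"array"},"twist":{"type":"array"},"hand":{"type":"array"}},"required":["delta_pos","twist","hand"]}

```bash
ls; mkdir -p pics; python3 - <<'E'
from rig import *
import cv2,numpy as np
s=get_state();print(s)
for n in("top","side"):
    c=camera(n);cv2.imwrite(f"pics/{n}0.png",c["color"][:,:,::-1]);np.savez(f"{n}0.npz",**c)
    print(n,c["fov_y"],c["cx"],c["cy"],c["rvec"],c["tvec"])
E
```

```text
pics
{'t': 0.0, 'qpos': array([ 1.10921642,  0.57655989,  0.02482312,  1.43790943, -0.01498328,
        1.12898759, -0.05651413]), 'qvel': array([ 2.11086805e-04, -1.10667372e-03, -3.62143224e-05,  5.68151769e-05,
       -1.14472551e-03,  7.47469424e-04, -1.41109580e-03]), 'joint_torque': array([-2.34407715e-03, -7.65772676e+01,  2.24895649e+00, -2.85970831e+01,
        1.49950467e-02,  1.27503407e-02,  3.03015622e-05]), 'eef_pos': array([ 248.82998925, -626.99134143,  238.42299881]), 'orientation': array([[ 3.68898793e-01, -9.29469302e-01, -7.04645091e-04],
       [-9.29468056e-01, -3.68899455e-01,  1.52503565e-03],
       [-1.67741701e-03,  9.23612942e-05, -9.99998589e-01]]), 'force': array([-0.48759384, -0.09801503, -0.52017337]), 'wrist_torque': array([0.03444673, 0.01910049, 0.01840625]), 'grip_width': 85.09911237699423}
top 45.754203451850316 259.36348794082426 189.80274744123653 [ 2.11279057 -2.13284422  0.22350879] [ -35.98168318  607.5676081  1236.7415846 ]
side 47.27437220101956 247.86598960932366 199.79970606669286 [ 0.75080799 -2.44101499  1.31269182] [ 468.3514517   274.78716829 1053.32346548]
```

View pics/top0.png

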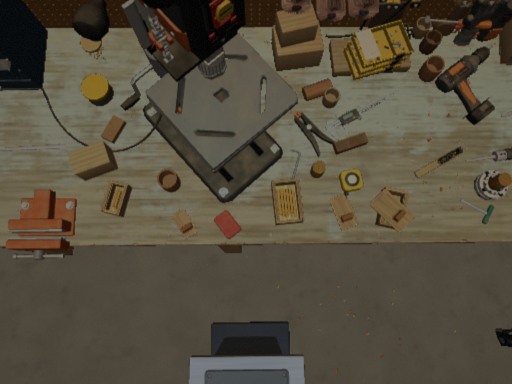

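View pics/side0.png

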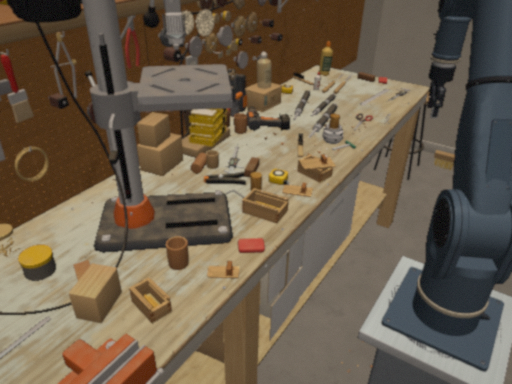

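```bash
cat > h.py <<'E'
import cv2,numpy as np
def K(c):
    h=c["color"].shape[0];f=h/2/np.tan(np.radians(float(c["fov_y"]))/2)
    return np.array([[f,0,float(c["cx"])],[0,f,float(c["cy"])],[0,0,1]])
def cloud(c):
    k=K(c);R=cv2.Rodrigues(np.array(c["rvec"],float))[0];t=np.array(c["tvec"],float)
    d=c["depth"].astype(float);v,u=np.mgrid[:d.shape[0],:d.shape[1]]
    p=np.stack([(u-k[0,2])/k[0,0]*d,(v-k[1,2])/k[1,1]*d,d],-1)
    w=(p-t)@R
    w[d<=0]=np.nan
    return w
def proj(c,P):
    return cv2.projectPoints(np.array(P,float).reshape(-1,1,3),np.array(c["rvec"],float),np.array(c["tvec"],float),K(c),None)[0][:,0]
def crop(c,u0,u1,v0,v1,s,fn):
    cv2.imwrite(fn,cv2.resize(c["color"][v0:v1,u0:u1,::-1],None,fx=s,fy=s,interpolation=cv2.INTER_CUBIC))
E
python3 - <<'E'
from h import *
c=dict(np.load("top0.npz"))
w=cloud(c)
for n,(u,v) in dict(boxL=(115,199),lidA=(184,222),boxM=(287,201),lidB=(343,210),boxR=(392,208),bench=(250,210),pad=(228,224),cup=(168,181),meas=(351,180),burl=(318,169)).items(): print(n,w[v,u].round(0))
crop(c,60,260,150,250,4,"pics/topL.png")
crop(c,250,450,140,240,4,"pics/topR.png")
E
```

```text
boxL [592. 381.  16.]
lidA [523. 179.  10.]
boxM [ 581. -123.   22.]
lidB [ 555. -289.    6.]
boxR [ 552. -418.   59.]
bench [559. -14.  -3.]
pad [515.  50.  17.]
cup [644. 227.  20.]
meas [ 641. -312.   28.]
burl [ 667. -211.   61.]
```

```bash
sleep 1
```

```text
(no output)
```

View pics/topL.png

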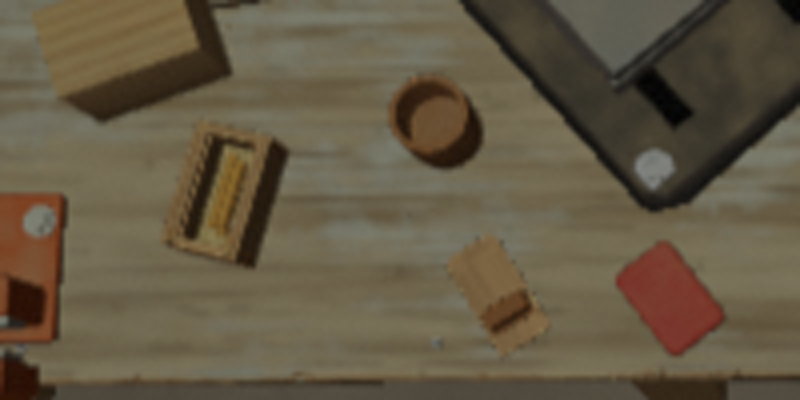

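View pics/topR.png

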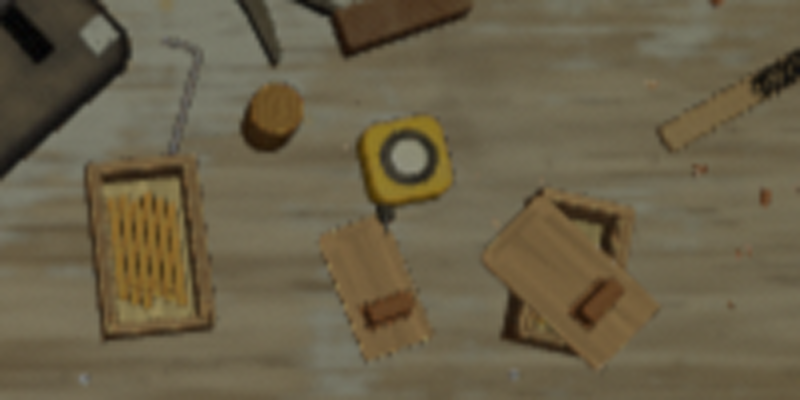

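```bash
python3 - <<'E'
from rig import *
from h import *
s=get_state()
c=camera("wrist");cv2.imwrite("pics/w0.png",c["color"][:,:,::-1])
R=cv2.Rodrigues(np.array(c["rvec"]))[0];C=-R.T@np.array(c["tvec"])
T=np.array(s["orientation"])
print(c["fov_y"],C,(T.T@(C-s["eef_pos"])).round(1),(T.T@R.T).round(3))
# top: height profile segment of boxes
t=dict(np.load("top0.npz"));w=cloud(t)
for nm,(u0,u1,v0,v1) in dict(L=(95,135,175,220),M=(265,308,172,230),R=(365,420,180,235)).items():
    p=w[v0:v1,u0:u1].reshape(-1,3)
    for lo,hi in((30,42),(44,56)):
        q=p[(p[:,2]>lo)&(p[:,2]<hi)]
        print(nm,lo,len(q),cv2.minAreaRect(q[:,:2].astype(np.float32)))
E
```

```text
70.49362624734897 [ 310.41029861 -604.06420849  373.11905722] [   1.2  -65.7 -134.6] [[ 1.    -0.    -0.   ]
 [ 0.001  0.965  0.261]
 [ 0.    -0.261  0.965]]
L 30 145 ((591.8599243164062, 371.2339782714844), (51.59221267700195, 91.24732208251953), 75.63970947265625)
L 44 271 ((593.7169799804688, 374.39111328125), (58.514957427978516, 91.75019836425781), 76.10274505615234)
M 30 117 ((577.408935546875, -118.39360046386719), (122.06685638427734, 73.51725769042969), 5.517719268798828)
M 44 355 ((580.2391357421875, -121.65480041503906), (122.78292846679688, 80.59913635253906), 5.563689231872559)
R 30 75 ((555.8412475585938, -420.26556396484375), (67.73348999023438, 106.92303466796875), 70.6834716796875)
R 44 630 ((554.86083984375, -426.70489501953125), (115.34113311767578, 124.61172485351562), 44.81598663330078)
```

View pics/w0.png

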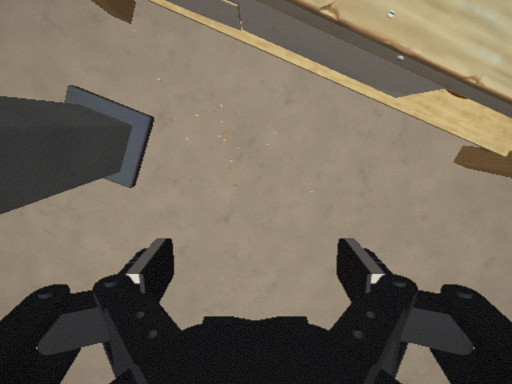

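Call:
{"fn": "carry_out", "kwargs": {
  "delta_pos": [
    [3.2,2.2,0],
    [3.2,2.2,0],
    [3.2,2.2,0],
    [3.2,2.2,0],
    [3.2,2.2,0],
    [3.2,2.2,0],
    [3.2,2.2,0],
    [3.2,2.2,0]
  ],
  "twist": [0.15,0.15,0.15,0.15,0.15,0.15,0.15,0.15],
  "hand": [100,100,100,100,100,100,100,100]
}}

```text
t: 0.95
eef_pos: [504.1, -448.1, 236.4]
orientation: [[1.0, 0.005, -0.005], [0.005, -1.0, -0.005], [-0.005, 0.005, -1.0]]
force: [0.6, -0.1, -0.4]
grip_width: 85.3
```

```bash
cat > snap.py <<'E'
import sys
from rig import *
from h import *
s=get_state();n=sys.argv[1]
c=camera("wrist");cv2.imwrite(f"pics/{n}.png",c["color"][:,:,::-1]);np.savez(f"{n}.npz",**c)
o=s["orientation"];print(s["t"],s["eef_pos"].round(1),"yaw",np.degrees(np.arctan2(o[1,0],o[0,0])).round(2),s["force"].round(1),s["grip_width"],s["qpos"].round(2))
E
python3 snap.py w1
```

```text
0.95 [ 504.1 -448.1  236.4] yaw 0.3 [ 0.6 -0.1 -0.4] 85.29192986703806 [ 0.83  0.59 -0.3   1.43  0.19  1.15  0.5 ]
```

View pics/w1.png

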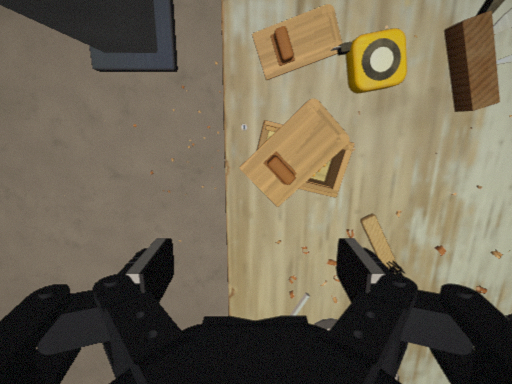

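```bash
cat > meas.py <<'E'
from h import *
def rect(w,win,zl,zh):
    v0,v1,u0,u1=win
    m=np.zeros(w.shape[:2],bool);m[v0:v1,u0:u1]=1
    m&=(w[...,2]>zl)&(w[...,2]<zh)
    n,l,st,_=cv2.connectedComponentsWithStats(m.astype(np.uint8))
    if n<2: print("none");return
    i=1+np.argmax(st[1:,4]);q=w[l==i]
    r=cv2.minAreaRect(q[:,:2].astype(np.float32))
    print((zl,zh),len(q),"c",np.round(r[0],1),"sz",np.round(r[1],1),"ang",round(r[2],1),"zmed",np.median(q[:,2]).round(1))
    return r,q
E
python3 - <<'E'
from meas import *
c=dict(np.load("w1.npz"));w=cloud(c)
print("bench z",np.nanmedian(w[200:240,240:330,2]))
W=(90,215,225,370)
for a,b in((52,60),(70,90),(33,44),(44,51.5)): rect(w,W,a,b)
W=(0,85,245,345)
for a,b in((3,9),(22,36)): rect(w,W,a,b)
crop(c,225,375,0,215,3,"pics/w1z.png")
t=dict(np.load("top0.npz"));w=cloud(t)
# long profile of box M and L
for nm,c0,a in(("M",(579,-121),5.5),("L",(593,374),-14.0)):
    a=np.radians(a);P=w.reshape(-1,3);d=P[:,:2]-c0
    x=d@[np.cos(a),np.sin(a)];y=d@[-np.sin(a),np.cos(a)]
    for xx in range(-66,67,6):
        k=(abs(x-xx)<3)&(abs(y)<42)&(P[:,2]>5)
        print(nm,xx,sorted(P[k,2].round(0).astype(int))[-14:])
E
```

```text
bench z -0.06364324134420651
(52, 60) 5416 c [ 548.8 -418. ] sz [115.8  67.3] ang 44.2 zmed 55.2
(70, 90) 398 c [ 532.2 -434. ] sz [13.8 34.4] ang 44.7 zmed 79.0
(33, 44) 152 c [ 596.8 -443.1] sz [57.3 25.6] ang 44.3 zmed 38.0
(44, 51.5) 682 c [ 587.7 -433. ] sz [68.1 48.4] ang 75.5 zmed 49.7
(3, 9) 3614 c [ 554.3 -290.2] sz [100.1  57.2] ang 19.4 zmed 5.1
(22, 36) 423 c [ 535.1 -296.2] sz [14.  34.2] ang 19.6 zmed 28.7
M -66 [np.int64(7)]
M -60 [np.int64(41), np.int64(42), np.int64(42), np.int64(44), np.int64(44), np.int64(44), np.int64(48), np.int64(49), np.int64(49), np.int64(50), np.int64(50), np.int64(52), np.int64(52), np.int64(54)]
M -54 [np.int64(48), np.int64(48), np.int64(49), np.int64(49), np.int64(49), np.int64(49), np.int64(50), np.int64(50), np.int64(50), np.int64(50), np.int64(51), np.int64(52), np.int64(52), np.int64(53)]
M -48 [np.int64(35), np.int64(45), np.int64(45), np.int64(46), np.int64(47), np.int64(47), np.int64(48), np.int64(48), np.int64(49), np.int64(49), np.int64(50), np.int64(51), np.int64(51), np.int64(52)]
M -42 [np.int64(47), np.int64(49), np.int64(49)
[... 6401 characters left out ...]
64(49), np.int64(50), np.int64(51), np.int64(51), np.int64(51), np.int64(52), np.int64(53), np.int64(55)]
L 36 [np.int64(47), np.int64(47), np.int64(48), np.int64(48), np.int64(48), np.int64(48), np.int64(49), np.int64(49), np.int64(49), np.int64(49), np.int64(50), np.int64(51), np.int64(51), np.int64(53)]
L 42 [np.int64(51), np.int64(51), np.int64(51), np.int64(51), np.int64(51), np.int64(51), np.int64(51), np.int64(52), np.int64(52), np.int64(52), np.int64(53), np.int64(53), np.int64(54), np.int64(56)]
L 48 [np.int64(14), np.int64(32), np.int64(44), np.int64(46), np.int64(47), np.int64(49), np.int64(50), np.int64(50), np.int64(51)]
L 54 [np.int64(5), np.int64(5)]
L 60 []
L 66 [np.int64(5)]
```

View pics/w1z.png

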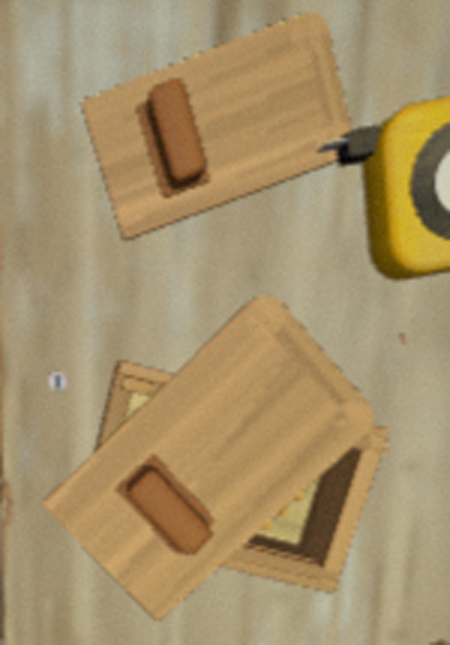

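```bash
python3 - <<'E'
from meas import *
c=dict(np.load("w1.npz"));w=cloud(c)
T=np.array([[1,.005,-.005],[.005,-1,-.005],[-.005,.005,-1]]);p=np.array([504.1,-448.1,236.4])
q=(w-p)@T
m=(c["depth"]>0)&(c["depth"]<220)
for side,sl in(("L",slice(100,256)),("R",slice(256,400))):
    mm=m.copy();mm[:]=0;mm[220:300,sl]=m[220:300,sl]
    Q=q[mm];print(side,Q[:,2].max())
    for z in range(-40,8,4):
        k=Q[(abs(Q[:,2]-z)<2)]
        if len(k): print(z,len(k),k[:,:2].min(0).round(1),k[:,:2].max(0).round(1))
E
```

```text
L -4.60467752859881
-40 206 [-49.7 -10.7] [-42.1   0. ]
-36 228 [-56.2 -10.7] [-42.2   5.8]
-32 249 [-56.6 -10.6] [-42.2   9.7]
-28 268 [-56.6 -10.4] [-42.2  12. ]
-24 236 [-56.7 -10.7] [-42.3  12.7]
-20 209 [-56.7 -10.4] [-42.4  12. ]
-16 206 [-56.3 -10.5] [-42.3  12.5]
-12 167 [-55.4 -10.4] [-42.2  12. ]
-8 101 [-49.5 -10. ] [-42.3  12.2]
-4 20 [-43.4  -7.6] [-42.6   6.8]
R -4.699764281864032
-40 207 [ 41.8 -10.8] [49.1  0.4]
-36 212 [ 41.8 -10.5] [56.2  5.8]
-32 276 [ 42.  -10.8] [56.4 10.4]
-28 253 [ 42.  -10.4] [56.1 12.4]
-24 237 [ 42.  -10.7] [56.7 12.6]
-20 224 [ 41.9 -10.4] [56. 12.]
-16 187 [ 41.9 -10.4] [56.6 12.1]
-12 165 [ 42.  -10.3] [55.1 12.5]
-8 107 [42.1 -9.9] [48.5 12.1]
-4 15 [42.3 -6.9] [42.8  6.8]
```

Call:
{"fn": "carry_out", "kwargs": {
  "delta_pos": [
    [0.47,0.25,-2],
    [0.47,0.25,-2],
    [0.47,0.25,-2],
    [0.47,0.25,-2],
    [0.47,0.25,-2],
    [0.47,0.25,-2],
    [0,0,0]
  ],
  "twist": [0.128,0.128,0.128,0.128,0.128,0.128,0],
  "hand": [100,100,100,100,100,100,100]
}}

```text
t: 1.7
eef_pos: [542.5, -422.1, 110.9]
orientation: [[0.68, 0.733, 0.001], [0.733, -0.68, 0.005], [0.004, -0.002, -1.0]]
force: [-0.6, 0.1, -0.1]
grip_width: 85.4
```

```bash
python3 snap.py w2; python3 - <<'E'
from meas import *
c=dict(np.load("w2.npz"));w=cloud(c)
for a,b in((52,60),(70,90)): rect(w,(0,384,0,512),a,b)
E
```

```text
1.7 [ 542.5 -422.1  110.9] yaw 47.17 [-0.6  0.1 -0.1] 85.36066243003931 [ 0.87  0.75 -0.49  1.53  0.39  0.96  1.09]
(52, 60) 12131 c [ 548.7 -418.5] sz [116.   67.8] ang 44.2 zmed 55.2
(70, 90) 1047 c [ 531.6 -433.9] sz [14.1 33.3] ang 44.1 zmed 79.0
```

View pics/w2.png

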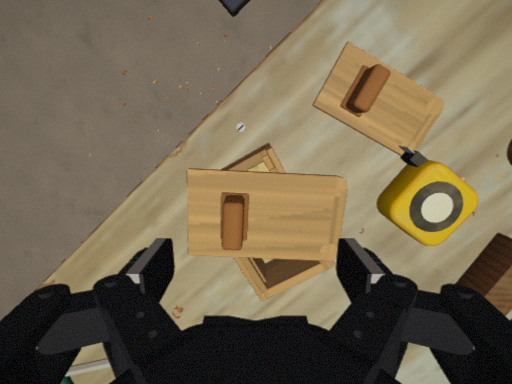

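Call:
{"fn": "carry_out", "kwargs": {
  "delta_pos": [
    [-0.55,-0.55,0],
    [-0.5,-0.5,-0.5],
    [0,0,-1],
    [0,0,0]
  ],
  "twist": [-0.025,-0.025,0,0],
  "hand": [100,100,100,100]
}}

```text
t: 2.15
eef_pos: [531.1, -436.9, 100.1]
orientation: [[0.731, 0.683, 0.005], [0.683, -0.731, -0.001], [0.003, 0.004, -1.0]]
force: [0.1, -0.3, -0.0]
grip_width: 85.1
```

Call:
{"fn": "carry_out", "kwargs": {
  "delta_pos": [
    [0,0.3,-1],
    [0,0,-1],
    [0,0,-0.8],
    [0,0,-0.2],
    [0,0,0]
  ],
  "twist": [0.02,0,0,0,0],
  "hand": [100,100,100,100,100]
}}

```text
t: 2.65
eef_pos: [531.3, -433.0, 67.3]
orientation: [[0.716, 0.699, 0.005], [0.699, -0.716, -0.001], [0.003, 0.004, -1.0]]
force: [-0.0, 0.9, 1.1]
grip_width: 85.2
```

Call:
{"fn": "carry_out", "kwargs": {
  "delta_pos": [
    [0,0,-0.1],
    [0,0,0],
    [0,0,0],
    [0,0,0],
    [0,0,0],
    [0,0,0],
    [0,0,0]
  ],
  "twist": [0,0,0,0,0,0,0],
  "hand": [0,0,0,0,0,0,0]
}}

```text
t: 3.35
eef_pos: [531.8, -433.2, 67.4]
orientation: [[0.716, 0.698, 0.006], [0.698, -0.716, -0.001], [0.004, 0.006, -1.0]]
force: [-0.0, 0.9, -0.8]
grip_width: 12.7
```

Call:
{"fn": "carry_out", "kwargs": {
  "delta_pos": [
    [0,0,0.5],
    [0,0,1],
    [0,0,2],
    [0,0,2],
    [0,0,2],
    [0,0,1],
    [0,0,0]
  ],
  "twist": [0,0,0,0,0,0,0],
  "hand": [0,0,0,0,0,0,0]
}}

```text
t: 4.05
eef_pos: [531.8, -432.8, 158.5]
orientation: [[0.715, 0.699, 0.007], [0.699, -0.715, -0.001], [0.004, 0.006, -1.0]]
force: [0.2, 0.2, -1.1]
grip_width: 12.5
```

```bash
python3 snap.py w3; python3 - <<'E'
from meas import *
c=dict(np.load("w3.npz"));w=cloud(c)
for a,b in((33,42),(44,55)): rect(w,(0,384,0,512),a,b)
E
```

```text
4.05 [ 531.8 -432.8  158.5] yaw 44.33 [ 0.2  0.2 -1.1] 12.46361435402874 [ 0.89  0.69 -0.49  1.5   0.36  1.03  1.09]
(33, 42) 550 c [ 511.3 -414.8] sz [67.9 12. ] ang 76.3 zmed 37.4
(44, 55) 498 c [ 534.  -390.7] sz [10.  43.8] ang 76.3 zmed 49.8
```

View pics/w3.png

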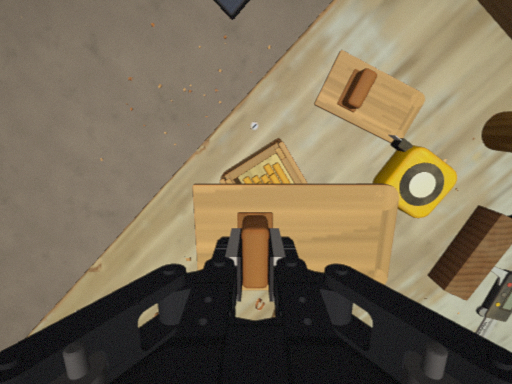

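Call:
{"fn": "carry_out", "kwargs": {
  "delta_pos": [
    [-0.8,2,0],
    [-1.2,3.5,0],
    [-1.2,3.5,0],
    [-1.2,3.5,0],
    [-1.2,3,0],
    [-0.3,1,0],
    [0,0,0]
  ],
  "twist": [-0.12,-0.12,-0.12,-0.12,-0.12,-0.06,0],
  "hand": [0,0,0,0,0,0,0]
}}

```text
t: 4.8
eef_pos: [465.1, -261.6, 150.5]
orientation: [[0.996, 0.084, -0.003], [0.084, -0.996, 0.001], [-0.003, -0.001, -1.0]]
force: [0.3, -0.6, 0.1]
grip_width: 12.4
```

```bash
python3 snap.py w4; python3 - <<'E'
from meas import *
c=dict(np.load("w4.npz"));w=cloud(c)
for a,b in((33,42),(46,55),(33,55)): rect(w,(0,384,0,512),a,b)
E
```

```text
4.8 [ 465.1 -261.6  150.5] yaw 4.83 [ 0.3 -0.6  0.1] 12.351416799687561 [ 0.65  0.48 -0.33  1.91  0.21  0.78  0.29]
(33, 42) 1022 c [ 542.7 -129.4] sz [49.2 70.8] ang 5.6 zmed 37.3
(46, 55) 3127 c [ 581.5 -129. ] sz [124.8  64.5] ang 5.2 zmed 49.9
(33, 55) 5263 c [ 580.8 -126. ] sz [125.7  70.9] ang 5.3 zmed 49.0
```

View pics/w4.png

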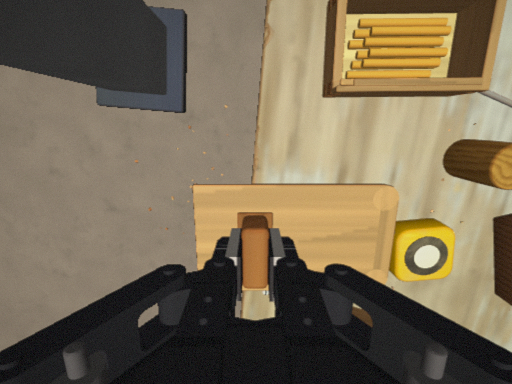

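Call:
{"fn": "carry_out", "kwargs": {
  "delta_pos": [
    [0,2,1],
    [0,2,1],
    [0,0,0],
    [0,0,0]
  ],
  "twist": [0.005,0,0,0],
  "hand": [0,0,0,0]
}}

```text
t: 5.25
eef_pos: [466.0, -222.0, 170.9]
orientation: [[0.996, 0.094, -0.003], [0.094, -0.996, 0.001], [-0.003, -0.001, -1.0]]
force: [-0.4, -0.4, -0.9]
grip_width: 12.6
```

```bash
python3 snap.py w5; cat > boxfit.py <<'E'
from meas import *
import sys
def lid(w,p,T,zt):  # lid top in tool frame
    q=(w-p)@T
    m=(abs(q[...,2]-zt)<2.5)&(abs(q[...,0])<150)&(abs(q[...,1])<60)
    return q,m
if __name__=="__main__":
    c=dict(np.load(sys.argv[1]+".npz"));w=cloud(c)
    for a,b in((33,42),(46,55),(33,55)):
        r=rect(w,(0,384,0,512),a,b)
        if r: print(cv2.boxPoints(r[0]).round(1).tolist())
E
python3 boxfit.py w5
```

```text
5.25 [ 466.  -222.   170.9] yaw 5.39 [-0.4 -0.4 -0.9] 12.621394676157157 [ 0.6   0.43 -0.34  1.93  0.2   0.81  0.24]
(33, 42) 1643 c [ 576.7 -121.4] sz [117.7  79.6] ang 5.4 zmed 37.4
[[514.4000244140625, -87.30000305175781], [521.9000244140625, -166.5], [639.0, -155.39999389648438], [631.5999755859375, -76.19999694824219]]
(46, 55) 4305 c [ 580.6 -121.3] sz [124.4  79.4] ang 5.3 zmed 49.9
[[515.0, -87.5], [522.4000244140625, -166.60000610351562], [646.2999877929688, -155.0], [638.9000244140625, -76.0]]
(33, 55) 6195 c [ 580.3 -121.2] sz [125.   79.7] ang 5.3 zmed 49.4
[[514.4000244140625, -87.30000305175781], [521.7000122070312, -166.60000610351562], [646.2000122070312, -155.10000610351562], [638.9000244140625, -75.80000305175781]]
```

View pics/w5.png

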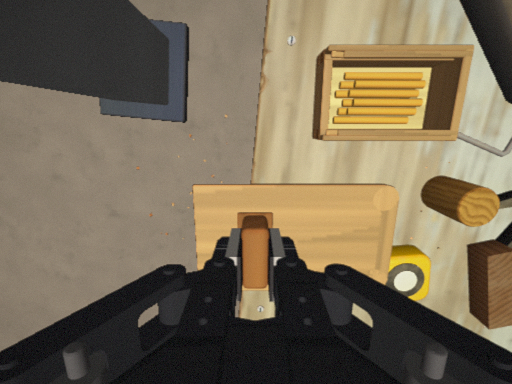

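```bash
cat > lidfit.py <<'E'
from meas import *
import sys
# usage: npz x y z R... ; finds lid top edges in tool frame
def fit(n,s_pos,T,zt=12.5,L=116,W=67):
    c=dict(np.load(n+".npz"));w=cloud(c);q=(w-s_pos)@T
    m=(abs(q[...,2]-zt)<3)&(abs(q[...,0])<150)&(q[...,1]<40)&(q[...,1]>-60)&(np.mgrid[:384,:512][0]<265)
    Q=q[m];print("lid z",np.median(Q[:,2]),len(Q))
    print("x range",np.percentile(Q[:,0],[.2,99.8]),"ymin",np.percentile(Q[:,1],.2))
    # -y edge line
    xs=[];ys=[]
    for x in range(int(Q[:,0].min())+12,int(Q[:,0].max())-12,3):
        k=Q[abs(Q[:,0]-x)<1.5]
        if len(k): xs.append(x);ys.append(k[:,1].min())
    a=np.polyfit(xs,ys,1);r=np.array(ys)-np.polyval(a,xs);g=abs(r)<.7;a=np.polyfit(np.array(xs)[g],np.array(ys)[g],1)
    print("edge slope deg",np.degrees(np.arctan(a[0])),"y at x=0",a[1], "-> centre y at x=0",a[1]+W/2)
    # front/back edges near y -25..5
    for nm,f in(("trail",np.min),("lead",np.max)):
        e=[(y,f(Q[abs(Q[:,1]-y)<1.5][:,0])) for y in np.arange(a[1]+12,a[1]+24,3)]
        print(nm,np.round(e,1).tolist())
if __name__=="__main__":
    v=eval(sys.argv[2]);o=np.array(eval(sys.argv[3]));fit(sys.argv[1],np.array(v),o,*[float(z) for z in sys.argv[4:]])
E
python3 lidfit.py w5 "[466.,-222.,170.9]" "[[0.996, 0.094, -0.003], [0.094, -0.996, 0.001], [-0.003, -0.001, -1.0]]" 12.5 116 67
```

```text
lid z 11.904582759908342 12863
x range [-34.88230243  80.26231497] ymin -32.32621583453534
edge slope deg 0.13749225948656357 y at x=0 -32.379914723298846 -> centre y at x=0 1.120085276701154
trail [[-20.4, -35.2], [-17.4, -34.9], [-14.4, -35.0], [-11.4, -35.1]]
lead [[-20.4, 80.6], [-17.4, 80.3], [-14.4, 80.7], [-11.4, 80.3]]
```

Call:
{"fn": "carry_out", "kwargs": {
  "delta_pos": [
    [-1.3,2,0],
    [-1.3,2.5,0],
    [-0.9,2.3,0],
    [-0.3,1,-1],
    [0,0,-2],
    [0,0,-2],
    [0,0,-1],
    [0,0,0]
  ],
  "twist": [0,0,0,0,0,0,0,0],
  "hand": [0,0,0,0,0,0,0,0]
}}

```text
t: 6.1
eef_pos: [427.9, -145.6, 109.2]
orientation: [[0.996, 0.09, -0.0], [0.09, -0.996, -0.001], [-0.0, 0.001, -1.0]]
force: [0.6, 0.4, -0.4]
grip_width: 12.5
```

Call:
{"fn": "carry_out", "kwargs": {
  "delta_pos": [
    [-0.1,0.8,-1],
    [-0.05,0.3,-1.5],
    [0,0,-1.0],
    [0,0,-0.3],
    [0,0,0]
  ],
  "twist": [0.002,0,0,0,0],
  "hand": [0,0,0,0,0]
}}

```text
t: 6.6
eef_pos: [428.5, -136.7, 72.0]
orientation: [[0.996, 0.089, 0.003], [0.089, -0.996, -0.002], [0.002, 0.003, -1.0]]
force: [-0.5, 0.3, -0.7]
grip_width: 13.0
```

```bash
python3 snap.py w6; python3 boxfit.py w6
```

```text
6.6 [ 428.5 -136.7   72. ] yaw 5.09 [-0.5  0.3 -0.7] 12.968872943629306 [ 0.4   0.51 -0.27  2.2   0.31  0.46 -0.03]
(33, 42) 2380 c [ 562.7 -120.3] sz [90.6 76.1] ang 5.5 zmed 37.6
[[513.9000244140625, -86.80000305175781], [521.2000122070312, -162.60000610351562], [611.4000244140625, -153.89999389648438], [604.0999755859375, -78.0999984741211]]
(46, 55) 1842 c [ 560.7 -157.8] sz [79.3 11.3] ang 5.2 zmed 49.8
[[520.7000122070312, -155.8000030517578], [521.7000122070312, -167.10000610351562], [600.7000122070312, -159.89999389648438], [599.5999755859375, -148.60000610351562]]
(33, 55) 6162 c [ 562.9 -122.8] sz [91.1 80.5] ang 5.1 zmed 48.9
[[513.9000244140625, -86.80000305175781], [521.0999755859375, -167.0], [611.7999877929688, -158.89999389648438], [604.5999755859375, -78.69999694824219]]
```

View pics/w6.png

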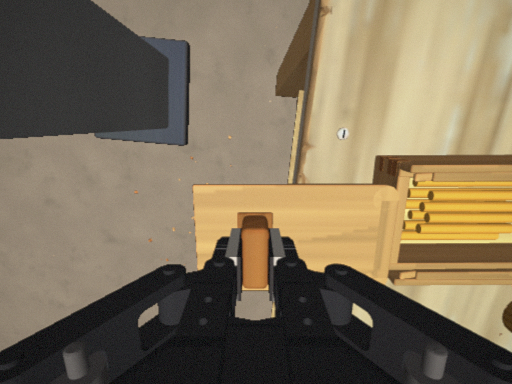

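Call:
{"fn": "carry_out", "kwargs": {
  "delta_pos": [
    [0,0.25,-0.8],
    [0,0.05,-0.7],
    [0,0,-0.1],
    [0,0,0]
  ],
  "twist": [0.004,0,0,0],
  "hand": [0,0,0,0]
}}

```text
t: 7.05
eef_pos: [429.4, -134.0, 55.9]
orientation: [[0.996, 0.092, 0.005], [0.092, -0.996, -0.003], [0.005, 0.004, -1.0]]
force: [-1.2, 0.2, -1.1]
grip_width: 12.8
```

```bash
cat > st.py <<'E'
from rig import *
import numpy as np
s=get_state();o=s["orientation"]
print(s["t"],s["eef_pos"].round(2),"yaw",np.degrees(np.arctan2(o[1,0],o[0,0])).round(2),"zax",o[:,2].round(4),s["force"].round(1),s["grip_width"].round(1))
E
python3 st.py
```

```text
Traceback (most recent call last):
  File "st.py", line 4, in <module>
    print(s["t"],s["eef_pos"].round(2),"yaw",np.degrees(np.arctan2(o[1,0],o[0,0])).round(2),"zax",o[:,2].round(4),s["force"].round(1),s["grip_width"].round(1))
                                                                                                                                      ^^^^^^^^^^^^^^^^^^^^^
AttributeError: 'float' object has no attribute 'round'
```

Call:
{"fn": "carry_out", "kwargs": {
  "delta_pos": [
    [0.5,0.05,-0.05],
    [0.8,0.07,0],
    [0.8,0.07,0],
    [0.8,0.07,0],
    [0.5,0.05,0],
    [0,0,0]
  ],
  "twist": [0,0,0,0,0,0],
  "hand": [0,0,0,0,0,0]
}}

```text
t: 7.65
eef_pos: [467.9, -130.5, 55.8]
orientation: [[0.996, 0.092, 0.007], [0.093, -0.996, -0.003], [0.007, 0.004, -1.0]]
force: [-0.8, 0.2, -0.9]
grip_width: 12.7
```

```bash
sed -i 's/s\["grip_width"\].round(1)/s["grip_width"]/' st.py; python3 st.py;python3 snap.py w7; python3 boxfit.py w7
```

```text
7.65 [ 467.88 -130.53   55.84] yaw 5.31 zax [ 0.007 -0.003 -1.   ] [-0.8  0.2 -0.9] 12.73263561453165
7.65 [ 467.9 -130.5   55.8] yaw 5.31 [-0.8  0.2 -0.9] 12.73263561453165 [ 0.35  0.57 -0.26  2.13  0.31  0.47 -0.06]
(33, 42) 1423 c [ 595.7 -152.2] sz [83.8  9.6] ang 8.3 zmed 37.6
[[553.5, -153.5], [554.9000244140625, -163.0], [637.9000244140625, -150.89999389648438], [636.5, -141.39999389648438]]
(46, 55) 3126 c [558.8 -88. ] sz [87.3 10.6] ang 5.2 zmed 49.9
[[514.7999877929688, -86.80000305175781], [515.7999877929688, -97.30000305175781], [602.7000122070312, -89.30000305175781], [601.7999877929688, -78.80000305175781]]
(33, 55) 20666 c [ 533.6 -125.3] sz [202.2  80.2] ang 5.3 zmed 44.3
[[429.20001220703125, -94.69999694824219], [436.6000061035156, -174.60000610351562], [638.0, -155.89999389648438], [630.5999755859375, -76.0]]
```

View pics/w7.png

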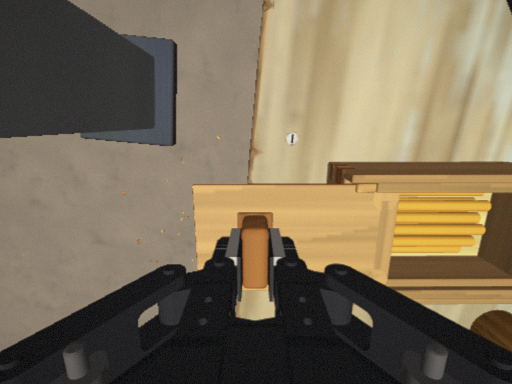

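Call:
{"fn": "carry_out", "kwargs": {
  "delta_pos": [
    [0.5,0.045,-0.03],
    [1,0.092,0],
    [1,0.092,0],
    [1,0.092,0],
    [1,0.092,0],
    [1,0.092,0],
    [0.7,0.065,0],
    [0,0,0]
  ],
  "twist": [0,0,0,0,0,0,0,0],
  "hand": [0,0,0,0,0,0,0,0]
}}

```text
t: 8.5
eef_pos: [535.1, -124.1, 55.4]
orientation: [[0.996, 0.092, 0.006], [0.092, -0.996, -0.003], [0.006, 0.003, -1.0]]
force: [0.2, -0.0, -0.4]
grip_width: 12.5
```

```bash
python3 st.py
```

```text
8.5 [ 535.11 -124.15   55.36] yaw 5.3 zax [ 0.0065 -0.0028 -1.    ] [ 0.2 -0.  -0.4] 12.483811147021203
```

Remaining about 17.7 mm; push slowly to contact.

Call:
{"fn": "carry_out", "kwargs": {
  "delta_pos": [
    [0.5,0.046,0],
    [0.5,0.046,0],
    [0.4,0.035,0],
    [0.2,0.02,0],
    [0.1,0.01,0],
    [0,0,0]
  ],
  "twist": [0,0,0,0,0,0],
  "hand": [0,0,0,0,0,0]
}}

```text
t: 9.1
eef_pos: [552.4, -122.7, 55.1]
orientation: [[0.996, 0.092, 0.005], [0.092, -0.996, -0.003], [0.005, 0.003, -1.0]]
force: [-0.1, 1.0, -0.6]
grip_width: 12.6
```

```bash
python3 st.py
```

```text
9.1 [ 552.4  -122.68   55.13] yaw 5.29 zax [ 0.0048 -0.003  -1.    ] [-0.1  1.  -0.6] 12.60513344367751
```

Call:
{"fn": "carry_out", "kwargs": {
  "delta_pos": [
    [0.15,0.015,0],
    [0.15,0.015,0],
    [0.15,0.01,0]
  ],
  "twist": [0,0,0],
  "hand": [0,0,0]
}}

```text
t: 9.4
eef_pos: [553.7, -122.8, 54.8]
orientation: [[0.996, 0.092, -0.001], [0.092, -0.996, -0.004], [-0.002, 0.004, -1.0]]
force: [-5.8, 0.1, 5.8]
grip_width: 12.7
```

```bash
python3 st.py;python3 snap.py w8; python3 - <<'E'
from h import *
crop(dict(np.load("w8.npz")),180,512,130,320,2.4,"pics/w8z.png")
E
```

```text
9.4 [ 553.67 -122.75   54.82] yaw 5.25 zax [-0.0012 -0.0037 -1.    ] [-5.8  0.1  5.8] 12.678152092289912
9.4 [ 553.7 -122.8   54.8] yaw 5.25 [-5.8  0.1  5.8] 12.678152092289912 [ 0.31  0.65 -0.27  1.92  0.29  0.61 -0.06]
```

View pics/w8z.png

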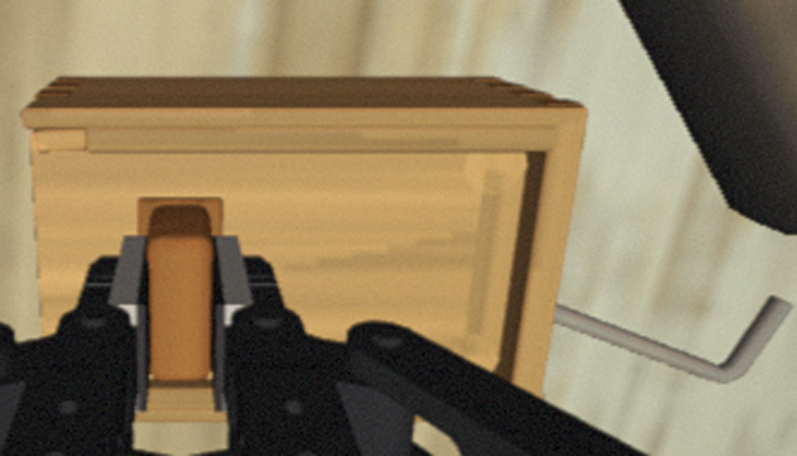

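```bash
cat > home.py <<'E'
from meas import *
import sys
n=sys.argv[1];cx,cy,a=map(float,sys.argv[2:5]);a=np.radians(a)
c=dict(np.load(n+".npz"));P=cloud(c).reshape(-1,3)
d=P[:,:2]-[cx,cy];x=d@[np.cos(a),np.sin(a)];y=d@[-np.sin(a),np.cos(a)];z=P[:,2]
k0=(abs(x)<75)&(abs(y)<45)
print("y   lidmin lidmax ztop | wall z>47 xmin(back) xmax | lowfront")
for yy in range(-40,41,4):
    k=k0&(abs(y-yy)<2)
    l=x[k&(z>40.5)&(z<46.5)&(abs(x)<70)];b=x[k&(z>47.5)&(z<53)&(x>20)];f=x[k&(z>47.5)&(z<53)&(x<-20)]
    fmt=lambda v:(np.percentile(v,[1,99]).round(1).tolist(),len(v)) if len(v)>3 else None
    print(yy,"lid",fmt(l),"hi-back",fmt(b),"hi-front",fmt(f))
E
python3 home.py w8 580.4 -121.2 5.27
```

```text
y   lidmin lidmax ztop | wall z>47 xmin(back) xmax | lowfront
-40 lid None hi-back ([31.7, 33.9], 5) hi-front ([-38.1, -20.2], 64)
-36 lid None hi-back None hi-front ([-38.1, -20.3], 161)
-32 lid ([-34.8, 54.5], 16) hi-back ([58.0, 61.6], 12) hi-front ([-35.0, -20.3], 173)
-28 lid ([-33.2, 54.6], 68) hi-back ([53.8, 61.2], 74) hi-front ([-34.5, -20.3], 46)
-24 lid ([39.5, 54.3], 134) hi-back ([53.6, 61.2], 93) hi-front None
-20 lid ([-61.4, 54.4], 277) hi-back ([53.4, 61.4], 92) hi-front None
-16 lid ([-61.3, 54.4], 473) hi-back ([53.6, 61.8], 97) hi-front None
-12 lid ([-61.1, 54.2], 641) hi-back ([53.4, 61.6], 89) hi-front None
-8 lid ([-61.2, 54.2], 698) hi-back ([53.6, 61.1], 104) hi-front None
-4 lid ([-61.1, 54.2], 747) hi-back ([53.6, 61.5], 98) hi-front None
0 lid ([-61.2, 54.2], 812) hi-back ([53.7, 61.4], 108) hi-front None
4 lid ([-60.8, 54.2], 961) hi-back ([53.5, 61.3], 104) hi-front None
8 lid ([-60.7, 54.2], 1085) hi-back ([53.4, 61.6], 109) hi-front None
12 lid ([-60.7, 54.2], 1166) hi-back ([53.7, 61.4], 108) hi-front ([-39.8, -35.0], 16)
16 lid ([-60.5, 54.2], 1357) hi-back ([53.5, 61.4], 108) hi-front ([-33.9, -20.7], 85)
20 lid ([-60.7, 54.1], 1436) hi-back ([53.6, 61.4], 115) hi-front None
24 lid ([-60.6, 54.2], 1430) hi-back ([53.5, 61.6], 117) hi-front None
28 lid ([-61.0, 54.2], 926) hi-back ([53.7, 61.9], 118) hi-front None
32 lid ([-62.1, -60.3], 16) hi-back ([20.4, 61.1], 546) hi-front ([-58.1, -20.4], 493)
36 lid None hi-back ([20.2, 61.0], 582) hi-front ([-60.8, -20.5], 555)
40 lid ([-59.8, 60.9], 457) hi-back ([20.4, 60.9], 390) hi-front ([-60.7, -20.5], 385)
```

Call:
{"fn": "carry_out", "kwargs": {
  "delta_pos": [
    [0,0,0],
    [0,0,0],
    [0,0,0],
    [0,0,1],
    [0,0,2],
    [0,0,3],
    [0,0,3],
    [0,0,2],
    [0,0,0]
  ],
  "twist": [0,0,0,0,0,0,0,0,0],
  "hand": [40,40,40,40,40,40,60,100,100]
}}

```text
t: 10.35
eef_pos: [554.7, -122.0, 172.4]
orientation: [[0.996, 0.092, 0.002], [0.092, -0.996, -0.003], [0.001, 0.003, -1.0]]
force: [-0.4, 0.3, -0.1]
grip_width: 76.1
```

```bash
python3 snap.py w9; python3 home.py w9 580.4 -121.2 5.27
```

```text
10.35 [ 554.7 -122.   172.4] yaw 5.3 [-0.4  0.3 -0.1] 76.10002585163623 [ 0.35  0.5  -0.33  1.81  0.21  0.87  0.02]
y   lidmin lidmax ztop | wall z>47 xmin(back) xmax | lowfront
-40 lid None hi-back ([20.9, 60.6], 45) hi-front ([-60.4, -20.6], 43)
-36 lid None hi-back ([20.3, 60.7], 155) hi-front ([-60.8, -20.2], 159)
-32 lid ([-61.3, 49.7], 119) hi-back ([20.1, 61.4], 158) hi-front ([-58.5, -20.2], 143)
-28 lid ([-60.3, 53.7], 406) hi-back ([21.9, 61.3], 65) hi-front ([-58.0, -21.6], 39)
-24 lid ([-60.1, 53.7], 378) hi-back ([53.9, 60.9], 30) hi-front None
-20 lid ([-61.0, 53.7], 371) hi-back ([53.9, 61.9], 34) hi-front None
-16 lid ([-61.1, 53.7], 389) hi-back ([53.7, 61.3], 33) hi-front None
-12 lid ([-60.7, 54.0], 362) hi-back ([54.0, 60.8], 30) hi-front None
-8 lid ([-60.6, 53.7], 377) hi-back ([53.8, 61.7], 35) hi-front None
-4 lid ([-60.7, 54.1], 377) hi-back ([54.0, 61.4], 31) hi-front None
0 lid ([-60.4, 53.7], 392) hi-back ([54.0, 60.5], 32) hi-front None
4 lid ([-60.3, 54.1], 407) hi-back ([53.5, 61.4], 34) hi-front None
8 lid ([-60.1, 53.5], 405) hi-back ([53.5, 61.3], 37) hi-front None
12 lid ([-61.0, 53.8], 409) hi-back ([54.0, 61.6], 38) hi-front None
16 lid ([-60.9, 53.6], 455) hi-back ([53.6, 61.9], 35) hi-front ([-32.9, -21.6], 16)
20 lid ([-60.6, 53.6], 477) hi-back ([54.0, 61.2], 36) hi-front None
24 lid ([-60.5, 53.8], 478) hi-back ([53.8, 61.9], 35) hi-front None
28 lid ([-60.7, 54.0], 366) hi-back ([53.9, 61.4], 36) hi-front None
32 lid ([-61.2, -60.2], 7) hi-back ([20.2, 60.8], 176) hi-front ([-58.3, -20.5], 160)
36 lid None hi-back ([20.8, 61.4], 207) hi-front ([-60.1, -20.6], 193)
40 lid ([-59.5, 53.9], 122) hi-back ([20.6, 61.2], 104) hi-front ([-61.0, -20.6], 106)
```

View pics/w9.png

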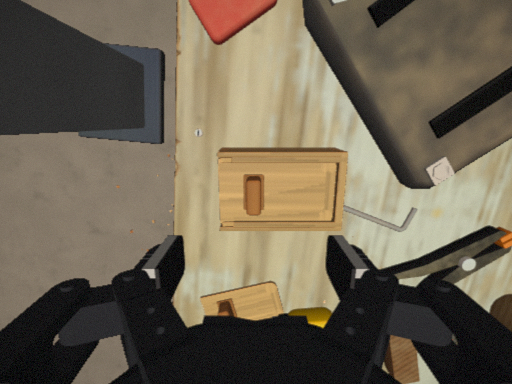

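Call:
{"fn": "carry_out", "kwargs": {
  "delta_pos": [
    [-0.3,-2,0],
    [-0.5,-4,0],
    [-0.5,-4,0],
    [-0.5,-4,-1],
    [-0.2,-2.4,-1],
    [0,0,0],
    [0,0,0]
  ],
  "twist": [0.05,0.05,0.05,0.05,0.048,0,0],
  "hand": [100,100,100,100,100,100,100]
}}

```text
t: 11.1
eef_pos: [530.8, -289.3, 146.7]
orientation: [[0.938, 0.347, -0.003], [0.347, -0.938, 0.001], [-0.003, -0.002, -1.0]]
force: [0.5, 0.5, -0.1]
grip_width: 85.5
```

```bash
python3 snap.py w10; python3 - <<'E'
from meas import *
c=dict(np.load("w10.npz"));w=cloud(c)
for a,b in((3.5,6.5),(24,31)): rect(w,(0,384,150,360),a,b)
crop(c,150,400,60,300,3,"pics/w10z.png")
E
```

```text
11.1 [ 530.8 -289.3  146.7] yaw 20.32 [ 0.5  0.5 -0.1] 85.45778346796186 [ 0.67  0.58 -0.39  1.73  0.27  0.88  0.52]
(3.5, 6.5) 3888 c [ 554.  -289.3] sz [99.9 55. ] ang 19.5 zmed 4.9
(24, 31) 992 c [ 631.3 -315.4] sz [33.3 60.1] ang 9.7 zmed 29.6
```

View pics/w10z.png

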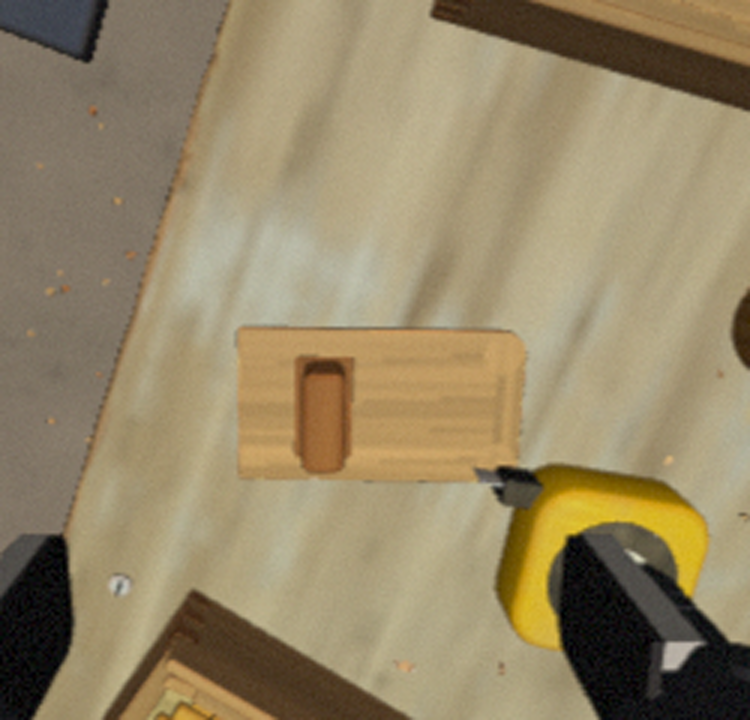

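```bash
python3 - <<'E'
from meas import *
c=dict(np.load("w10.npz"));w=cloud(c)
# hook px crop(475-545,460-510)/3 + (150,60)
a=np.radians(19.5);cc=np.array([554,-289.3])
for v in range(210,236,2):
    print(v,[ (int(round((w[v,u,:2]-cc)@[np.cos(a),np.sin(a)])),int(round((w[v,u,:2]-cc)@[-np.sin(a),np.cos(a)])),round(float(w[v,u,2]),1)) for u in range(304,334,3)])
rect(w,(0,384,240,275),24,31)
E
```

```text
210 [(30, -16, 4.3), (33, -16, 5.7), (37, -16, 4.3), (40, -16, 5.5), (43, -16, 5.7), (46, -16, 5.2), (49, -15, 5.5), (54, -17, -0.0), (57, -17, -0.8), (60, -17, 0.7)]
212 [(31, -19, 3.9), (34, -18, 5.1), (37, -18, 4.3), (40, -18, 5.8), (43, -18, 4.1), (46, -18, 5.5), (51, -20, -1.0), (54, -19, 0.5), (58, -20, -1.0), (61, -20, -0.5)]
214 [(31, -21, 4.7), (34, -20, 4.8), (37, -20, 4.6), (40, -20, 5.8), (43, -20, 5.5), (47, -20, 4.8), (51, -22, -0.3), (54, -22, 0.6), (58, -22, -0.5), (61, -21, 0.6)]
216 [(31, -22, 5.7), (34, -22, 5.4), (37, -22, 6.5), (40, -22, 5.4), (42, -21, 9.7), (46, -21, 9.5), (49, -21, 8.3), (53, -22, 5.5), (57, -23, 4.3), (59, -21, 8.5)]
218 [(31, -25, 5.5), (34, -25, 4.9), (35, -22, 13.4), (39, -22, 12.2), (42, -22, 12.3), (44, -21, 16.2), (48, -22, 13.8), (51, -22, 12.4), (56, -23, 8.8), (58, -22, 11.6)]Traceback (most recent call last):
  File "<stdin>", line 6, in <module>
ValueError: cannot convert float NaN to integer
```

Call:
{"fn": "carry_out", "kwargs": {
  "delta_pos": [
    [0.4,-0.55,-1],
    [0,0,-2.5],
    [0,0,-2.5],
    [0,0,-2],
    [0,0,-1],
    [0,0,0],
    [0,0,0]
  ],
  "twist": [-0.014,0,0,0,0,0,0],
  "hand": [60,60,60,60,60,60,60]
}}

```text
t: 11.85
eef_pos: [539.5, -288.3, 53.1]
orientation: [[0.941, 0.339, -0.0], [0.339, -0.941, 0.002], [0.001, -0.002, -1.0]]
force: [-0.5, 0.3, -1.0]
grip_width: 51.7
```

```bash
python3 snap.py w11; python3 - <<'E'
from meas import *
c=dict(np.load("w11.npz"));w=cloud(c)
for a,b in((3.5,6.5),(24,31)): rect(w,(0,384,150,330),a,b)
E
```

```text
11.85 [ 539.5 -288.3   53.1] yaw 19.79 [-0.5  0.3 -1. ] 51.698293220589385 [ 0.62  0.71 -0.33  1.8   0.34  0.7   0.45]
(3.5, 6.5) 6505 c [ 549.5 -290.5] sz [90.5 54.9] ang 20.1 zmed 5.0
(24, 31) 1063 c [ 534.6 -295.6] sz [13.7 33.5] ang 19.8 zmed 28.6
```

View pics/w11.png

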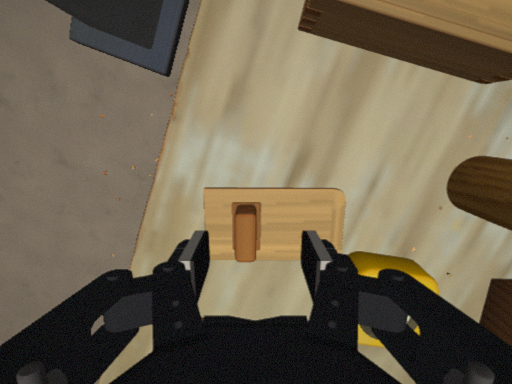

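Call:
{"fn": "carry_out", "kwargs": {
  "delta_pos": [
    [-0.45,-0.65,0],
    [0,0,-1],
    [0,0,-1],
    [0,0,-0.5],
    [0,0,0]
  ],
  "twist": [-0.004,0,0,0,0],
  "hand": [60,60,60,60,60]
}}

```text
t: 12.4
eef_pos: [535.7, -296.7, 28.6]
orientation: [[0.943, 0.333, 0.004], [0.333, -0.943, -0.001], [0.004, 0.002, -1.0]]
force: [0.3, 0.1, -0.4]
grip_width: 51.0
```

```bash
python3 st.py
```

```text
12.4 [ 535.69 -296.69   28.65] yaw 19.46 zax [ 4.e-03 -7.e-04 -1.e+00] [ 0.3  0.1 -0.4] 51.026813082307214
```

Call:
{"fn": "carry_out", "kwargs": {
  "delta_pos": [
    [-0.1,0.15,-0.6],
    [0,0,-0.4],
    [0,0,-0.1],
    [0,0,0]
  ],
  "twist": [0,0,0,0],
  "hand": [60,60,60,60]
}}

```text
t: 12.8
eef_pos: [534.6, -294.7, 16.4]
orientation: [[0.943, 0.333, 0.004], [0.333, -0.943, -0.0], [0.003, 0.001, -1.0]]
force: [-0.1, -0.2, -0.1]
grip_width: 51.3
```

Call:
{"fn": "carry_out", "kwargs": {
  "delta_pos": [
    [0,0,0],
    [0,0,0],
    [0,0,0],
    [0,0,0],
    [0,0,0],
    [0,0,0]
  ],
  "twist": [0,0,0,0,0,0],
  "hand": [0,0,0,0,0,0]
}}

```text
t: 13.4
eef_pos: [535.1, -294.8, 17.2]
orientation: [[0.943, 0.334, 0.005], [0.334, -0.943, -0.001], [0.004, 0.002, -1.0]]
force: [0.0, -0.2, -0.6]
grip_width: 12.4
```

```bash
python3 snap.py w12;python3 -c "
from h import *
crop(dict(np.load('w12.npz')),150,420,130,300,2.8,'pics/w12z.png')"
```

```text
13.4 [ 535.1 -294.8   17.2] yaw 19.49 [ 0.  -0.2 -0.6] 12.430967452891702 [ 0.62  0.75 -0.31  1.82  0.36  0.62  0.43]
```

View pics/w12z.png

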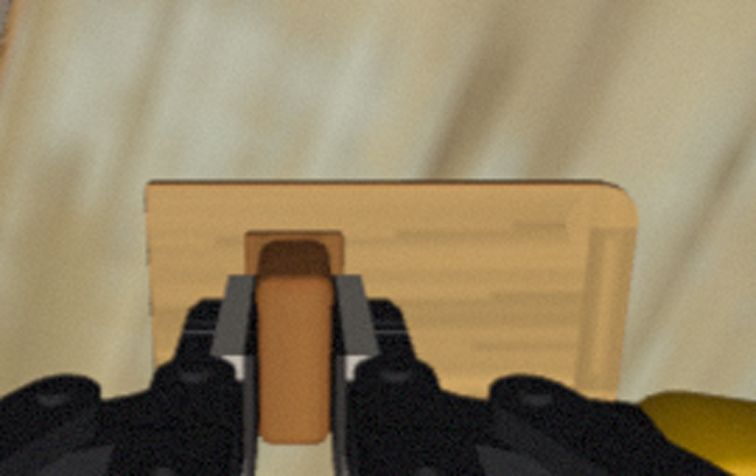

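Call:
{"fn": "carry_out", "kwargs": {
  "delta_pos": [
    [-0.4,-0.14,0],
    [-0.8,-0.28,0],
    [-0.9,-0.32,0],
    [-0.6,-0.2,0],
    [-0.2,-0.07,0],
    [0,0,0]
  ],
  "twist": [0,0,0,0,0,0],
  "hand": [0,0,0,0,0,0]
}}

```text
t: 14.05
eef_pos: [502.0, -306.4, 17.0]
orientation: [[0.943, 0.332, 0.003], [0.332, -0.943, -0.001], [0.003, 0.002, -1.0]]
force: [0.3, -0.7, -0.6]
grip_width: 12.6
```

Call:
{"fn": "carry_out", "kwargs": {
  "delta_pos": [
    [0,0,0.5],
    [0,0,1],
    [0,0,2],
    [0,0,3],
    [0,0,3],
    [0,0,2],
    [0,0,1],
    [0,0,0]
  ],
  "twist": [0,0,0,0,0,0,0,0],
  "hand": [0,0,0,0,0,0,0,0]
}}

```text
t: 14.85
eef_pos: [503.9, -304.3, 151.2]
orientation: [[0.942, 0.335, 0.006], [0.335, -0.942, -0.001], [0.006, 0.003, -1.0]]
force: [0.4, -1.2, -1.9]
grip_width: 12.7
```

```bash
python3 snap.py w13; python3 boxfit.py w13
```

```text
14.85 [ 503.9 -304.3  151.2] yaw 19.6 [ 0.4 -1.2 -1.9] 12.747379300016247 [ 0.72  0.56 -0.4   1.78  0.27  0.85  0.54]
(33, 42) 614 c [ 578.7 -159.9] sz [ 36.6 129.3] ang 78.5 zmed 37.5
[[511.70001220703125, -164.89999389648438], [638.4000244140625, -190.8000030517578], [645.7000122070312, -155.0], [519.0, -129.10000610351562]]
(46, 55) 3251 c [ 581.6 -130.1] sz [124.6  63.1] ang 5.3 zmed 49.9
[[516.5999755859375, -104.5], [522.5, -167.39999389648438], [646.5999755859375, -155.8000030517578], [640.7000122070312, -92.9000015258789]]
(33, 55) 11471 c [ 581.3 -129.3] sz [125.1  65.2] ang 5.3 zmed 43.5
[[516.0, -102.5999984741211], [522.0, -167.5], [646.5999755859375, -156.0], [640.5999755859375, -91.0999984741211]]
```

View pics/w13.png

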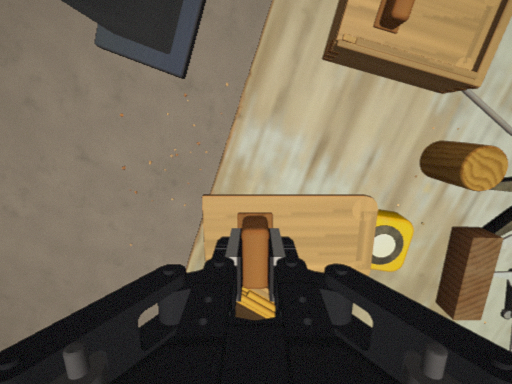

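Call:
{"fn": "carry_out", "kwargs": {
  "delta_pos": [
    [-0.8,-2,0.5],
    [-1.2,-4,0.5],
    [-1.2,-4,0.5],
    [-1.2,-4,0],
    [-1.0,-3,0],
    [-0.3,-1,0],
    [0,0,0]
  ],
  "twist": [-0.09,-0.1,-0.1,-0.1,-0.1,-0.08,0],
  "hand": [0,0,0,0,0,0,0]
}}

```text
t: 15.6
eef_pos: [441.0, -486.5, 156.6]
orientation: [[0.97, -0.242, -0.002], [-0.242, -0.97, 0.006], [-0.004, -0.005, -1.0]]
force: [0.2, 0.1, -1.7]
grip_width: 12.6
```

```bash
python3 snap.py w14; python3 boxfit.py w14
```

```text
15.6 [ 441.  -486.5  156.6] yaw -14.01 [ 0.2  0.1 -1.7] 12.63386336584003 [ 0.9   0.63 -0.23  1.58  0.16  0.96  0.38]
(33, 42) 1347 c [ 554.7 -425.3] sz [ 67.2 101.4] ang 76.3 zmed 37.4
[[497.5, -445.8999938964844], [596.0, -469.8999938964844], [611.9000244140625, -404.6000061035156], [513.4000244140625, -380.6000061035156]]
(46, 55) 4043 c [ 558.2 -425.9] sz [ 68.3 108.3] ang 76.3 zmed 49.9
[[497.5, -446.29998779296875], [602.7000122070312, -471.8999938964844], [618.9000244140625, -405.6000061035156], [513.7000122070312, -380.0]]
(33, 55) 5572 c [ 558.1 -425.9] sz [ 68.3 108.4] ang 76.3 zmed 49.5
[[497.3999938964844, -446.29998779296875], [602.7000122070312, -471.8999938964844], [618.9000244140625, -405.6000061035156], [513.5, -379.8999938964844]]
```

View pics/w14.png

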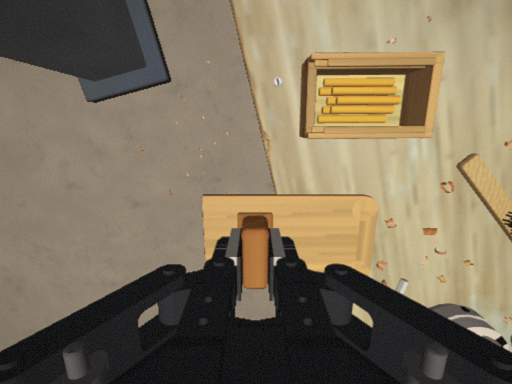

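```bash
python3 lidfit.py w14 "[441.,-486.5,156.6]" "[[0.97, -0.242, -0.002], [-0.242, -0.97, 0.006], [-0.004, -0.005, -1.0]]" 12.2 100 55
```

```text
lid z 12.077295308511374 8821
x range [-29.68232203  69.53427435] ymin -26.135202308791452
edge slope deg 0.0995093019367001 y at x=0 -26.176702409711737 -> centre y at x=0 1.3232975902882629
trail [[-14.2, -29.9], [-11.2, -29.5], [-8.2, -29.7], [-5.2, -29.9]]
lead [[-14.2, 69.9], [-11.2, 69.8], [-8.2, 70.0], [-5.2, 69.8]]
```

Call:
{"fn": "carry_out", "kwargs": {
  "delta_pos": [
    [-0.6,2,0],
    [-0.5,3,0],
    [-0.3,2.5,0],
    [-0.1,1.3,-1],
    [0,0,-2],
    [0,0,-2],
    [0,0,-1],
    [0,0,0]
  ],
  "twist": [0.007,0,0,0,0,0,0,0],
  "hand": [0,0,0,0,0,0,0,0]
}}

```text
t: 16.45
eef_pos: [429.0, -380.4, 90.6]
orientation: [[0.981, -0.196, -0.006], [-0.196, -0.98, 0.015], [-0.009, -0.014, -1.0]]
force: [-0.3, -0.1, -1.0]
grip_width: 12.7
```

```bash
python3 st.py
```

```text
16.45 [ 429.02 -380.42   90.55] yaw -11.31 zax [-0.0056  0.0154 -0.9999] [-0.3 -0.1 -1. ] 12.686395535269908
```

Call:
{"fn": "carry_out", "kwargs": {
  "delta_pos": [
    [-0.15,-0.6,-0.8],
    [-0.1,-0.5,-0.8],
    [0,0,-0.4],
    [0,0,0]
  ],
  "twist": [-0.02,-0.02,0,0],
  "hand": [0,0,0,0]
}}

```text
t: 16.85
eef_pos: [427.2, -392.7, 70.1]
orientation: [[0.971, -0.237, -0.004], [-0.237, -0.971, 0.015], [-0.007, -0.013, -1.0]]
force: [-0.2, 0.5, -0.7]
grip_width: 12.5
```

```bash
python3 snap.py w15; python3 st.py; python3 boxfit.py w15
```

```text
16.85 [ 427.2 -392.7   70.1] yaw -13.71 [-0.2  0.5 -0.7] 12.521303701418939 [ 0.81  0.64 -0.21  1.86  0.19  0.67  0.24]
16.9 [ 427.23 -392.82   70.34] yaw -13.72 zax [-0.0034  0.0144 -0.9999] [-0.8 -0.4 -1. ] 12.475377179906818
(33, 42) 2838 c [ 551.1 -421.6] sz [68.1 97.2] ang 79.5 zmed 37.4
[[497.1000061035156, -446.29998779296875], [592.7000122070312, -463.8999938964844], [605.0999755859375, -397.0], [509.5, -379.29998779296875]]
(46, 55) 2038 c [ 539.5 -451.1] sz [11.2 83.7] ang 76.8 zmed 49.8
[[497.5, -447.0], [579.0, -466.0], [581.5, -455.20001220703125], [500.0, -436.1000061035156]]
(33, 55) 7170 c [ 552.  -424.5] sz [68.5 97.2] ang 76.3 zmed 48.7
[[496.70001220703125, -446.20001220703125], [591.2000122070312, -469.20001220703125], [607.4000244140625, -402.70001220703125], [512.9000244140625, -379.70001220703125]]
```

View pics/w15.png

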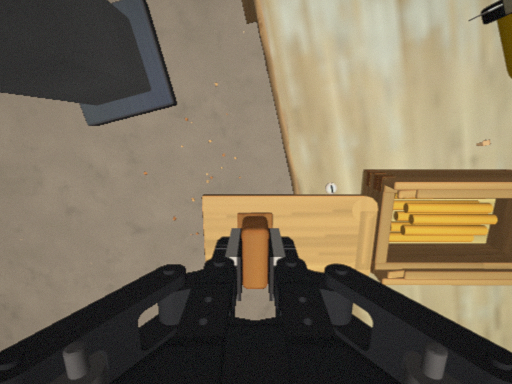

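Call:
{"fn": "carry_out", "kwargs": {
  "delta_pos": [
    [0,0,-0.6],
    [0,0,-0.6],
    [0,0,-0.1],
    [0,0,0]
  ],
  "twist": [0,0,0,0],
  "hand": [0,0,0,0]
}}

```text
t: 17.3
eef_pos: [427.5, -393.0, 56.9]
orientation: [[0.971, -0.237, -0.002], [-0.237, -0.971, 0.014], [-0.006, -0.013, -1.0]]
force: [0.1, -0.5, -0.8]
grip_width: 12.7
```

```bash
python3 st.py
```

```text
17.3 [ 427.55 -393.03   56.86] yaw -13.71 zax [-0.0025  0.0138 -0.9999] [ 0.1 -0.5 -0.8] 12.679005570410649
```

Call:
{"fn": "carry_out", "kwargs": {
  "delta_pos": [
    [0.5,-0.1,0],
    [0.8,-0.195,0],
    [0.8,-0.195,0],
    [0.8,-0.195,0],
    [0.5,-0.12,0],
    [0,0,0]
  ],
  "twist": [0,0,0,0,0,0],
  "hand": [0,0,0,0,0,0]
}}

```text
t: 17.9
eef_pos: [465.3, -401.6, 57.0]
orientation: [[0.972, -0.236, -0.002], [-0.236, -0.972, 0.014], [-0.005, -0.013, -1.0]]
force: [0.2, -0.8, -0.8]
grip_width: 12.6
```

```bash
python3 snap.py w16; python3 st.py; python3 boxfit.py w16
```

```text
17.9 [ 465.3 -401.6   57. ] yaw -13.67 [ 0.2 -0.8 -0.8] 12.578824350388542 [ 0.77  0.7  -0.21  1.78  0.19  0.7   0.22]
17.95 [ 465.   -401.56   57.02] yaw -13.67 zax [-0.0023  0.0138 -0.9999] [ 1.3  0.3 -2.2] 13.048561578267506
(33, 42) 2111 c [ 575.4 -449.7] sz [85.1 42.2] ang 19.9 zmed 37.6
[[528.2000122070312, -444.3999938964844], [542.5, -484.0], [622.5999755859375, -455.1000061035156], [608.2000122070312, -415.3999938964844]]
(46, 55) 6312 c [ 558.7 -426.2] sz [ 68.6 109.6] ang 76.3 zmed 49.8
[[497.29998779296875, -446.5], [603.7999877929688, -472.5], [620.0999755859375, -405.8999938964844], [513.5999755859375, -379.8999938964844]]
(33, 55) 18834 c [ 523.7 -417.7] sz [ 68.7 181.5] ang 76.3 zmed 45.3
[[427.3999938964844, -429.6000061035156], [603.7999877929688, -472.5], [620.0, -405.70001220703125], [443.6000061035156, -362.8999938964844]]
```

View pics/w16.png

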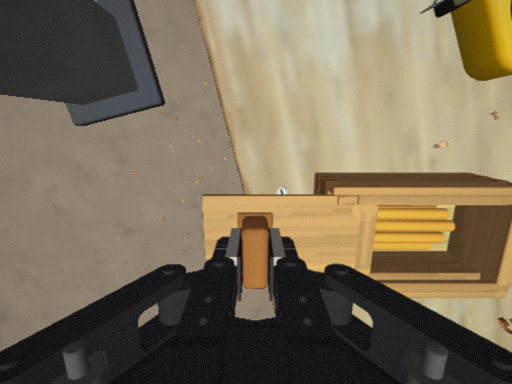

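Call:
{"fn": "carry_out", "kwargs": {
  "delta_pos": [
    [0.5,-0.122,-0.03],
    [1,-0.244,0],
    [1,-0.244,0],
    [1,-0.244,0],
    [1,-0.244,0],
    [0.7,-0.17,0],
    [0.2,-0.05,0],
    [0,0,0]
  ],
  "twist": [0,0,0,0,0,0,0,0],
  "hand": [0,0,0,0,0,0,0,0]
}}

```text
t: 18.75
eef_pos: [524.2, -415.6, 56.5]
orientation: [[0.972, -0.236, -0.002], [-0.236, -0.972, 0.014], [-0.005, -0.013, -1.0]]
force: [0.1, -0.1, -0.6]
grip_width: 12.9
```

```bash
python3 st.py
```

```text
18.75 [ 524.17 -415.59   56.49] yaw -13.66 zax [-0.0022  0.0142 -0.9999] [ 0.1 -0.1 -0.6] 12.88232766713113
```

Call:
{"fn": "carry_out", "kwargs": {
  "delta_pos": [
    [0.4,-0.1,-0.02],
    [0.4,-0.1,-0.02],
    [0.2,-0.05,0],
    [0.1,-0.025,0],
    [0.1,-0.025,0],
    [0.15,-0.04,0]
  ],
  "twist": [0,0,0,0,0,0],
  "hand": [0,0,0,0,0,0]
}}

```text
t: 19.35
eef_pos: [535.4, -418.9, 56.2]
orientation: [[0.971, -0.237, -0.007], [-0.237, -0.971, 0.015], [-0.011, -0.013, -1.0]]
force: [-7.0, 2.8, 4.2]
grip_width: 12.9
```

```bash
python3 snap.py w17; python3 home.py w17 558.15 -425.9 -13.7 | sed -n '5,16p'
```

```text
19.35 [ 535.4 -418.9   56.2] yaw -13.72 [-7.   2.8  4.2] 12.884410482463574 [ 0.72  0.77 -0.2   1.59  0.18  0.81  0.2 ]
-28 lid None hi-back None hi-front ([-31.1, -20.4], 70)
-24 lid ([43.6, 46.4], 10) hi-back ([48.5, 54.2], 31) hi-front None
-20 lid ([10.4, 46.6], 113) hi-back ([45.7, 53.6], 87) hi-front None
-16 lid ([7.7, 46.3], 277) hi-back ([45.8, 53.2], 92) hi-front None
-12 lid ([-52.9, 46.3], 468) hi-back ([45.8, 53.5], 96) hi-front None
-8 lid ([-53.1, 46.3], 517) hi-back ([45.6, 53.7], 96) hi-front None
-4 lid ([-53.2, 46.3], 577) hi-back ([45.8, 53.4], 97) hi-front None
0 lid ([-52.9, 46.2], 609) hi-back ([45.8, 53.5], 100) hi-front None
4 lid ([-53.1, 46.2], 753) hi-back ([45.6, 53.6], 104) hi-front None
8 lid ([-53.0, 46.2], 871) hi-back ([45.8, 53.5], 103) hi-front None
12 lid ([-52.6, 46.1], 927) hi-back ([45.7, 53.6], 102) hi-front ([-36.4, -31.2], 11)
16 lid ([-52.9, 46.0], 1020) hi-back ([45.6, 53.6], 107) hi-front ([-33.0, -20.1], 84)
```

Call:
{"fn": "carry_out", "kwargs": {
  "delta_pos": [
    [0,0,-0.04],
    [0,0,0],
    [0,0,0],
    [0,0,0],
    [0,0,1],
    [0,0,2],
    [0,0,3],
    [0,0,3],
    [0,0,2],
    [0,0,0]
  ],
  "twist": [0,0,0,0,0,0,0,0,0,0],
  "hand": [0,40,40,40,40,40,40,60,100,100]
}}

```text
t: 20.4
eef_pos: [536.3, -418.9, 173.4]
orientation: [[0.971, -0.237, -0.004], [-0.237, -0.971, 0.014], [-0.007, -0.013, -1.0]]
force: [0.0, -0.0, -0.6]
grip_width: 75.9
```

```bash
python3 snap.py w18; python3 home.py w18 558.15 -425.9 -13.7 | sed -n '3,20p'
```

```text
20.4 [ 536.3 -418.9  173.4] yaw -13.71 [ 0.  -0.  -0.6] 75.89294635633966 [ 0.73  0.65 -0.22  1.49  0.15  1.03  0.23]
-36 lid None hi-back None hi-front None
-32 lid None hi-back ([20.3, 53.7], 120) hi-front ([-53.4, -20.2], 132)
-28 lid ([-53.2, -51.9], 6) hi-back ([20.1, 53.3], 120) hi-front ([-51.5, -20.2], 116)
-24 lid ([-52.4, 46.0], 279) hi-back ([20.2, 53.1], 102) hi-front ([-50.4, -20.2], 72)
-20 lid ([-52.9, 45.7], 309) hi-back ([46.1, 54.0], 33) hi-front None
-16 lid ([-52.9, 46.0], 321) hi-back ([45.8, 53.5], 34) hi-front None
-12 lid ([-53.6, 46.0], 325) hi-back ([46.3, 53.5], 31) hi-front None
-8 lid ([-52.8, 46.0], 297) hi-back ([45.9, 53.6], 31) hi-front None
-4 lid ([-53.5, 45.8], 317) hi-back ([46.1, 53.7], 36) hi-front None
0 lid ([-53.5, 45.6], 336) hi-back ([45.9, 53.5], 29) hi-front None
4 lid ([-52.4, 46.1], 336) hi-back ([45.9, 53.1], 36) hi-front None
8 lid ([-52.7, 45.9], 337) hi-back ([46.3, 53.9], 32) hi-front None
12 lid ([-52.7, 45.8], 341) hi-back ([45.7, 53.5], 35) hi-front None
16 lid ([-52.3, 45.9], 374) hi-back ([46.0, 53.3], 35) hi-front ([-30.8, -20.4], 12)
20 lid ([-52.8, 46.0], 418) hi-back ([46.1, 53.5], 34) hi-front None
24 lid ([-53.9, 46.0], 112) hi-back ([21.1, 53.5], 88) hi-front ([-50.0, -20.3], 64)
28 lid ([-53.7, -51.7], 5) hi-back ([20.7, 53.1], 140) hi-front ([-51.5, -20.3], 131)
32 lid ([-48.2, 52.1], 38) hi-back ([20.6, 53.0], 139) hi-front ([-52.8, -20.3], 138)
```

View pics/w18.png

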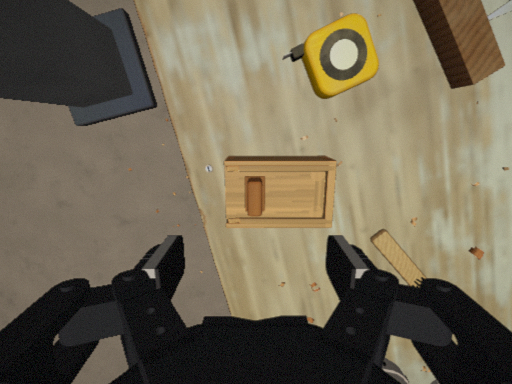

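Call:
{"fn": "carry_out", "kwargs": {
  "delta_pos": [
    [-0.3,2.5,0],
    [-0.4,4.9,0],
    [-0.4,4.9,0],
    [-0.4,4.9,0],
    [-0.4,4.9,0],
    [-0.4,4.9,0],
    [-0.4,4.9,0],
    [-0.3,4.9,0],
    [-0.3,4.9,0],
    [-0.3,4.9,0],
    [0,4,0],
    [0,2,0]
  ],
  "twist": [0.06,0.06,0.06,0.06,0.06,0.06,0.06,0.06,0.06,0.06,0.05,0.05],
  "hand": [100,100,100,100,100,100,100,100,100,100,100,100]
}}

```text
t: 21.65
eef_pos: [487.7, 115.7, 163.5]
orientation: [[0.886, 0.462, -0.023], [0.463, -0.887, 0.006], [-0.018, -0.015, -1.0]]
force: [0.2, -0.5, -0.5]
grip_width: 85.3
```

```bash
python3 st.py
```

```text
21.65 [487.73 115.7  163.55] yaw 27.56 zax [-0.0227  0.0056 -0.9997] [ 0.2 -0.5 -0.5] 85.2844166982092
```

Call:
{"fn": "carry_out", "kwargs": {
  "delta_pos": [
    [0.6,2.5,0],
    [0.6,2,-0.5],
    [0,0,0],
    [0,0,0]
  ],
  "twist": [0.02,0.02,0,0],
  "hand": [100,100,100,100]
}}

```text
t: 22.05
eef_pos: [497.0, 166.7, 155.8]
orientation: [[0.861, 0.507, -0.028], [0.507, -0.862, 0.005], [-0.021, -0.019, -1.0]]
force: [0.5, -1.0, 0.4]
grip_width: 85.4
```

```bash
python3 snap.py w19; python3 st.py;python3 - <<'E'
from meas import *
c=dict(np.load("w19.npz"));w=cloud(c)
for a,b in((3.5,6.5),(24,31)): rect(w,(0,384,150,360),a,b)
E
```

```text
22.05 [497.  166.7 155.8] yaw 30.5 [ 0.5 -1.   0.4] 85.42703680187937 [-0.07  0.49 -0.48  1.91  0.28  0.83 -0.16]
22.1 [496.95 166.6  155.79] yaw 30.48 zax [-0.0277  0.0055 -0.9996] [-0.1 -0.4 -0.6] 85.4684986685362
(3.5, 6.5) 2310 c [522.7 180.4] sz [84.  43.1] ang 32.3 zmed 5.0
(24, 31) 1203 c [623.8  77.3] sz [81.  38.4] ang 41.6 zmed 27.9
```

View pics/w19.png

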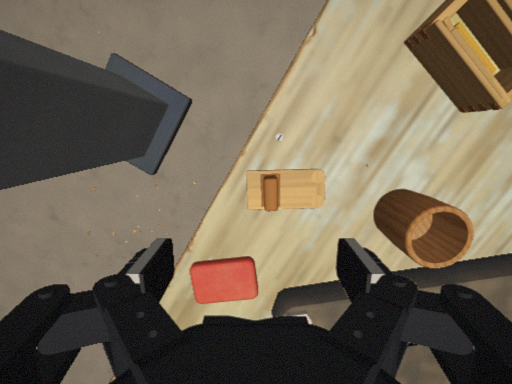

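Call:
{"fn": "carry_out", "kwargs": {
  "delta_pos": [
    [0.5,-3,0],
    [0.5,-4,0],
    [0,-3,0],
    [0,0,0],
    [0,0,0]
  ],
  "twist": [0,0,0,0,0],
  "hand": [100,100,100,100,100]
}}

```text
t: 22.6
eef_pos: [505.1, 58.7, 155.0]
orientation: [[0.864, 0.502, -0.03], [0.502, -0.865, 0.004], [-0.024, -0.019, -1.0]]
force: [0.3, 0.9, 0.9]
grip_width: 85.4
```

```bash
python3 st.py
```

```text
22.6 [505.08  58.7  155.05] yaw 30.16 zax [-0.03    0.004  -0.9995] [0.3 0.9 0.9] 85.4275589686892
```

Call:
{"fn": "carry_out", "kwargs": {
  "delta_pos": [
    [0,1,0],
    [0,1,0],
    [0,1,0],
    [0,1,0],
    [0,1,0],
    [0,0,0]
  ],
  "twist": [0,0,0,0,0,0],
  "hand": [100,100,100,100,100,100]
}}

```text
t: 23.2
eef_pos: [504.1, 117.7, 155.4]
orientation: [[0.862, 0.506, -0.03], [0.507, -0.862, 0.006], [-0.022, -0.02, -1.0]]
force: [0.6, 0.7, 0.1]
grip_width: 85.6
```

```bash
python3 st.py
```

```text
23.2 [504.12 117.66 155.36] yaw 30.46 zax [-0.0296  0.0062 -0.9995] [0.6 0.7 0.1] 85.57966446970573
```

Call:
{"fn": "carry_out", "kwargs": {
  "delta_pos": [
    [0,0,-3],
    [0,0,-4],
    [0,0,-2],
    [0,0,0],
    [0,0,0]
  ],
  "twist": [0,0,0,0,0],
  "hand": [100,100,100,100,100]
}}

```text
t: 23.7
eef_pos: [505.1, 119.5, 64.0]
orientation: [[0.86, 0.509, -0.026], [0.509, -0.861, 0.007], [-0.019, -0.019, -1.0]]
force: [0.4, 0.1, -0.1]
grip_width: 85.2
```

```bash
python3 st.py
```

```text
23.7 [505.14 119.53  64.  ] yaw 30.62 zax [-0.0262  0.0066 -0.9996] [ 0.4  0.1 -0.1] 85.21018488571987
```

Call:
{"fn": "carry_out", "kwargs": {
  "delta_pos": [
    [0,0,1],
    [0,0,1],
    [0,0,1],
    [0,0,1],
    [0,0,1],
    [0,0,1],
    [0,0,0]
  ],
  "twist": [0,0,0,0,0,0,0],
  "hand": [100,100,100,100,100,100,100]
}}

```text
t: 24.4
eef_pos: [507.7, 120.0, 135.3]
orientation: [[0.861, 0.508, -0.017], [0.508, -0.861, 0.008], [-0.011, -0.016, -1.0]]
force: [-0.7, -0.9, 0.5]
grip_width: 85.3
```

```bash
python3 st.py
```

```text
24.4 [507.72 120.   135.27] yaw 30.56 zax [-0.0174  0.0083 -0.9998] [-0.7 -0.9  0.5] 85.34951709298869
```

Call:
{"fn": "carry_out", "kwargs": {
  "delta_pos": [
    [0,0.5,0.5],
    [0,0.5,0.5],
    [0,0.5,0.5],
    [0,0.5,0.5],
    [0,0.5,-0.5],
    [0,0.5,-0.5],
    [0,0.5,-0.5],
    [0,0.5,-0.5],
    [0,0.3,0],
    [0,0.3,0]
  ],
  "twist": [0,0,0,0,0,0,0,0,0,0],
  "hand": [100,100,100,100,100,100,100,100,100,100]
}}

```text
t: 25.4
eef_pos: [506.3, 170.2, 133.1]
orientation: [[0.86, 0.509, -0.021], [0.509, -0.861, 0.008], [-0.014, -0.017, -1.0]]
force: [0.5, 0.4, 0.8]
grip_width: 85.6
```

```bash
python3 st.py
```

```text
25.4 [506.27 170.24 133.15] yaw 30.62 zax [-0.0213  0.0075 -0.9997] [0.5 0.4 0.8] 85.57180410975675
```

Call:
{"fn": "carry_out", "kwargs": {
  "delta_pos": [
    [0,0,1],
    [0,0,1],
    [0,0,1],
    [0,0,1],
    [0,0,1],
    [0,0,1],
    [0,0,0]
  ],
  "twist": [0.004,0.004,0.004,0.004,0.004,0.004,0.004],
  "hand": [100,100,100,100,100,100,100]
}}

```text
t: 26.1
eef_pos: [507.0, 170.2, 200.5]
orientation: [[0.845, 0.534, -0.018], [0.535, -0.845, 0.007], [-0.012, -0.016, -1.0]]
force: [-0.3, 0.4, 0.4]
grip_width: 85.3
```

```bash
python3 st.py
```

```text
26.1 [506.99 170.2  200.55] yaw 32.32 zax [-0.0184  0.0075 -0.9998] [-0.3  0.4  0.4] 85.3074973686201
```

Call:
{"fn": "carry_out", "kwargs": {
  "delta_pos": [
    [0,0,-3],
    [0,0,-4],
    [0,0,-2],
    [0,0,0],
    [0,0,0]
  ],
  "twist": [0,0,0,0,0],
  "hand": [60,60,60,60,60]
}}

```text
t: 26.6
eef_pos: [508.0, 170.2, 109.8]
orientation: [[0.845, 0.535, -0.015], [0.535, -0.845, 0.009], [-0.008, -0.015, -1.0]]
force: [-0.4, -0.1, 0.5]
grip_width: 51.5
```

```bash
python3 st.py
```

```text
26.6 [508.   170.21 109.75] yaw 32.32 zax [-0.0145  0.0088 -0.9999] [-0.4 -0.1  0.5] 51.512668539754166
```

```bash
python3 snap.py w20; python3 - <<'E'
from meas import *
c=dict(np.load("w20.npz"));w=cloud(c)
for a,b in((3.5,6.5),(25,31)): rect(w,(0,384,180,330),a,b)
E
```

```text
26.6 [508.  170.2 109.8] yaw 32.32 [-0.4 -0.1  0.5] 51.512668539754166 [-0.1   0.56 -0.46  1.94  0.34  0.73 -0.19]
(3.5, 6.5) 3121 c [522.6 180.6] sz [83.9 42. ] ang 32.5 zmed 5.0
(25, 31) 616 c [508.7 171.7] sz [13.2 33.7] ang 32.0 zmed 28.6
```

View pics/w20.png

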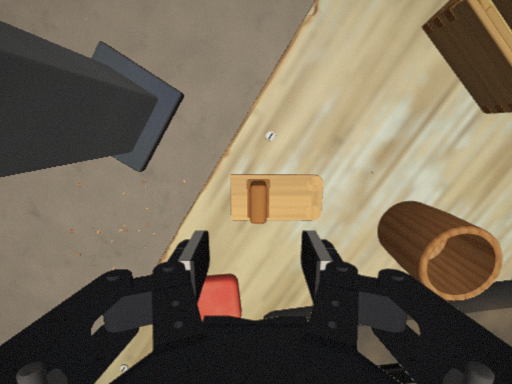

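Call:
{"fn": "carry_out", "kwargs": {
  "delta_pos": [
    [0.03,0.2,-1],
    [0,0,-2],
    [0,0,-2],
    [0,0,-1.5],
    [0,0,-0.5],
    [0,0,0]
  ],
  "twist": [0,0,0,0,0,0],
  "hand": [60,60,60,60,60,60]
}}

```text
t: 27.25
eef_pos: [512.2, 174.3, 41.6]
orientation: [[0.846, 0.534, -0.004], [0.534, -0.845, 0.013], [0.003, -0.013, -1.0]]
force: [-0.2, -0.6, 0.1]
grip_width: 51.2
```

```bash
python3 st.py
```

```text
27.25 [512.21 174.35  41.59] yaw 32.27 zax [-0.0042  0.0128 -0.9999] [-0.2 -0.6  0.1] 51.20824682711521
```

Call:
{"fn": "carry_out", "kwargs": {
  "delta_pos": [
    [-0.35,-0.2,-0.3],
    [0,0,-1],
    [0,0,-0.7],
    [0,0,-0.2],
    [0,0,0]
  ],
  "twist": [0,0,0,0,0],
  "hand": [60,60,60,60,60]
}}

```text
t: 27.75
eef_pos: [509.7, 172.7, 19.9]
orientation: [[0.846, 0.534, -0.001], [0.534, -0.846, 0.014], [0.007, -0.012, -1.0]]
force: [-0.3, -0.3, -0.7]
grip_width: 51.8
```

```bash
python3 st.py
```

```text
27.75 [509.72 172.7   19.91] yaw 32.25 zax [-7.000e-04  1.400e-02 -9.999e-01] [-0.3 -0.3 -0.7] 51.79610719005633
```

Call:
{"fn": "carry_out", "kwargs": {
  "delta_pos": [
    [-0.1,-0.05,-0.2],
    [0,0,-0.05],
    [0,0,0],
    [0,0,0],
    [0,0,0],
    [0,0,0],
    [0,0,0],
    [0,0,0]
  ],
  "twist": [0,0,0,0,0,0,0,0],
  "hand": [60,60,0,0,0,0,0,0]
}}

```text
t: 28.55
eef_pos: [509.0, 172.3, 17.9]
orientation: [[0.846, 0.533, 0.0], [0.533, -0.846, 0.014], [0.008, -0.012, -1.0]]
force: [-0.5, 0.2, -1.4]
grip_width: 12.8
```

Call:
{"fn": "carry_out", "kwargs": {
  "delta_pos": [
    [0,0,0.5],
    [0,0,1],
    [0,0,2],
    [0,0,3],
    [0,0,3],
    [0,0,2],
    [0,0,1],
    [0,0,0]
  ],
  "twist": [0,0,0,0,0,0,0,0],
  "hand": [0,0,0,0,0,0,0,0]
}}

```text
t: 29.35
eef_pos: [507.5, 172.2, 151.3]
orientation: [[0.845, 0.534, -0.0], [0.534, -0.845, 0.014], [0.007, -0.012, -1.0]]
force: [-0.4, -0.5, -1.2]
grip_width: 12.6
```

```bash
python3 snap.py w21; python3 st.py; python3 boxfit.py w21
```

```text
29.35 [507.5 172.2 151.3] yaw 32.3 [-0.4 -0.5 -1.2] 12.631092365159411 [-0.07  0.5  -0.49  1.91  0.3   0.8  -0.16]
29.4 [507.25 172.   150.51] yaw 32.3 zax [-0.0012  0.0139 -0.9999] [ 1.4 -0.4 -0.7] 12.51089441275236
(33, 42) 1165 c [605. 389.] sz [28.3 78.7] ang 54.1 zmed 37.6
[[564.7999877929688, 400.6000061035156], [628.5, 354.3999938964844], [645.0999755859375, 377.3999938964844], [581.4000244140625, 423.5]]
(46, 55) 2084 c [591.3 363.3] sz [34.6 92.2] ang 77.1 zmed 49.9
[[542.5999755859375, 356.70001220703125], [632.4000244140625, 336.20001220703125], [640.0999755859375, 369.8999938964844], [550.2999877929688, 390.5]]
(33, 55) 5483 c [594.3 374.4] sz [57.2 92.9] ang 75.8 zmed 46.2
[[542.2000122070312, 358.20001220703125], [632.2999877929688, 335.29998779296875], [646.2999877929688, 390.70001220703125], [556.2000122070312, 413.6000061035156]]
```

View pics/w21.png

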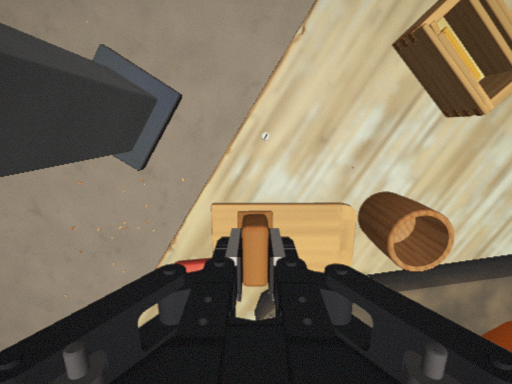

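Call:
{"fn": "carry_out", "kwargs": {
  "delta_pos": [
    [-0.4,1.5,0],
    [-0.5,2,0],
    [-0.5,2,0],
    [-0.5,2,0],
    [-0.5,2,0],
    [-0.3,2,0],
    [0,1,0],
    [0,0,0]
  ],
  "twist": [-0.1,-0.12,-0.12,-0.12,-0.12,-0.11,-0.08,-0.01],
  "hand": [0,0,0,0,0,0,0,0]
}}

```text
t: 30.2
eef_pos: [474.4, 297.2, 140.0]
orientation: [[0.969, -0.247, -0.007], [-0.247, -0.969, 0.005], [-0.008, -0.004, -1.0]]
force: [-0.4, -0.9, -1.4]
grip_width: 12.8
```

```bash
python3 snap.py w22; python3 st.py; python3 boxfit.py w22
```

```text
30.2 [474.4 297.2 140. ] yaw -14.3 [-0.4 -0.9 -1.4] 12.793711995629556 [-0.47  0.52 -0.25  1.86  0.16  0.78 -1.05]
30.25 [474.38 296.22 139.87] yaw -14.23 zax [-0.0072  0.0047 -1.    ] [ 0.3  0.3 -0.6] 12.398515315895176
(33, 42) 1481 c [590.7 376.4] sz [56.2 85.9] ang 76.1 zmed 37.4
[[542.2000122070312, 359.5], [625.5999755859375, 338.79998779296875], [639.0999755859375, 393.3999938964844], [555.7000122070312, 414.0]]
(46, 55) 4235 c [594.5 375.5] sz [56.3 92.4] ang 75.8 zmed 49.9
[[542.7000122070312, 359.6000061035156], [632.2999877929688, 336.8999938964844], [646.2000122070312, 391.5], [556.5999755859375, 414.20001220703125]]
(33, 55) 5934 c [594.1 375.6] sz [56.4 93.1] ang 75.9 zmed 49.4
[[542.0999755859375, 359.5], [632.4000244140625, 336.8999938964844], [646.0999755859375, 391.6000061035156], [555.7999877929688, 414.29998779296875]]
```

View pics/w22.png

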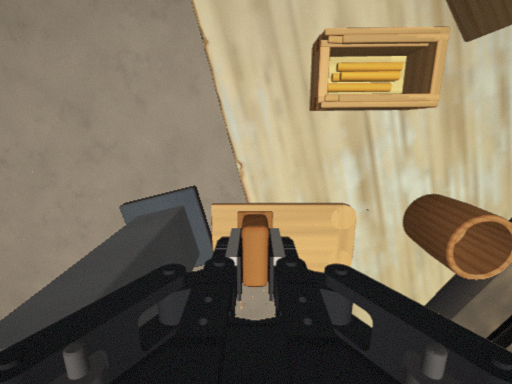

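```bash
python3 lidfit.py w22 "[474.4,297.2,140.0]" "[[0.969, -0.247, -0.007], [-0.247, -0.969, 0.005], [-0.008, -0.004, -1.0]]" 12.0 84 43
```

```text
lid z 13.006284845406407 5540
x range [-24.89207913  58.58050967] ymin -20.71261890338829
edge slope deg 0.09134712732026445 y at x=0 -20.672500991444203 -> centre y at x=0 0.8274990085557974
trail [[-8.7, -25.1], [-5.7, -24.6], [-2.7, -24.8], [0.3, -24.8]]
lead [[-8.7, 58.7], [-5.7, 58.4], [-2.7, 58.9], [0.3, 58.3]]
```

```bash
python3 - <<'E'
from meas import *
c=dict(np.load("w22.npz"));w=cloud(c)
p=np.array([474.4,297.2,140.]);T=np.array([[0.969, -0.247, -0.007], [-0.247, -0.969, 0.005], [-0.008, -0.004, -1.0]])
q=(w-p)@T;m=(abs(q[...,2]-13)<1.8)&(q[...,1]<-6)&(q[...,1]>-30)&(q[...,0]>-24)&(q[...,0]<58)&(np.mgrid[:384,:512][0]<265)
Q=q[m];Z=w[m][:,2]
print(np.linalg.lstsq(np.c_[Q[:,:2],np.ones(len(Q))],Z,rcond=None)[0],len(Q))
E
```

```text
[-1.16744892e-02  2.25237532e-02  1.27314638e+02] 2869
```

```bash
python3 - <<'E'
from h import *
w=cloud(dict(np.load("top0.npz")));P=w[180:260,0:90].reshape(-1,3)
k=(P[:,2]>15)&(P[:,1]>430)
print(P[k].min(0),P[k].max(0))
for y in range(430,640,20):
    q=P[(abs(P[:,1]-y)<10)&(P[:,2]>10)]
    if len(q): print(y,q[:,0].min().round(),q[:,0].max().round(),q[:,2].max().round())
E
```

```text
[419.24822101 497.69631416  15.00955229] [616.83851155 653.7708529   88.27130272]
490 457.0 594.0 86.0
510 424.0 597.0 88.0
530 427.0 597.0 88.0
550 427.0 617.0 88.0
570 419.0 617.0 87.0
590 419.0 617.0 87.0
610 427.0 608.0 88.0
630 425.0 598.0 88.0
```

Call:
{"fn": "carry_out", "kwargs": {
  "delta_pos": [
    [0.1,1.5,0],
    [0.1,2.2,0],
    [0.1,2.2,0],
    [0.1,2.2,0],
    [0.1,1.2,0],
    [0,0,0],
    [0,0,0]
  ],
  "twist": [0,0,0,0,0,0,0],
  "hand": [0,0,0,0,0,0,0]
}}

```text
t: 30.95
eef_pos: [480.4, 388.5, 136.5]
orientation: [[0.97, -0.241, -0.011], [-0.241, -0.97, -0.001], [-0.01, 0.003, -1.0]]
force: [0.8, 0.0, -1.4]
grip_width: 12.5
```

```bash
python3 st.py
```

```text
30.95 [480.45 388.47 136.53] yaw -13.95 zax [-1.090e-02 -8.000e-04 -9.999e-01] [ 0.8  0.  -1.4] 12.487007212224855
```

Call:
{"fn": "carry_out", "kwargs": {
  "delta_pos": [
    [0,0.9,-1],
    [0,0.7,-2],
    [0,0,-2],
    [0,0,-0.8],
    [0,0,0]
  ],
  "twist": [0,0,0,0,0],
  "hand": [0,0,0,0,0]
}}

```text
t: 31.45
eef_pos: [481.7, 401.6, 75.2]
orientation: [[0.97, -0.245, -0.01], [-0.245, -0.97, -0.003], [-0.009, 0.005, -1.0]]
force: [0.3, 0.2, -0.9]
grip_width: 12.7
```

```bash
python3 snap.py w23; python3 st.py; python3 boxfit.py w23; python3 - <<'E'
from meas import *
c=dict(np.load("w23.npz"));w=cloud(c)
from rig import get_state
s=get_state();p=s["eef_pos"];T=s["orientation"]
q=(w-p)@T;m=(abs(q[...,2]-13)<1.8)&(q[...,1]<-6)&(q[...,1]>-30)&(q[...,0]>-24)&(q[...,0]<58)&(np.mgrid[:384,:512][0]<265)
Q=q[m];Z=w[m][:,2]
print(np.linalg.lstsq(np.c_[Q[:,:2],np.ones(len(Q))],Z,rcond=None)[0],len(Q))
E
```

```text
31.45 [481.7 401.6  75.2] yaw -14.18 [ 0.3  0.2 -0.9] 12.689709888495845 [-0.63  0.69 -0.22  1.73  0.19  0.75 -1.19]
31.5 [481.9  401.58  75.75] yaw -14.19 zax [-0.0099 -0.0025 -0.9999] [ 0.4 -0.2 -1.4] 12.598329514117726
(33, 42) 2961 c [593.6 375.8] sz [56.9 92.2] ang 76.4 zmed 37.5
[[542.0999755859375, 358.8999938964844], [631.7000122070312, 337.20001220703125], [645.0999755859375, 392.6000061035156], [555.5, 414.29998779296875]]
(46, 55) 5427 c [594.4 375.5] sz [56.5 92.9] ang 76.0 zmed 49.8
[[542.5999755859375, 359.29998779296875], [632.7000122070312, 336.8999938964844], [646.2999877929688, 391.70001220703125], [556.2000122070312, 414.1000061035156]]
(33, 55) 8919 c [594.1 375.6] sz [57.  93.4] ang 76.3 zmed 48.9
[[542.0, 359.0], [632.7999877929688, 336.79998779296875], [646.2000122070312, 392.20001220703125], [555.5, 414.29998779296875]]
[-1.38913766e-02  1.95580646e-02  6.24519079e+01] 2821
```

View pics/w23.png

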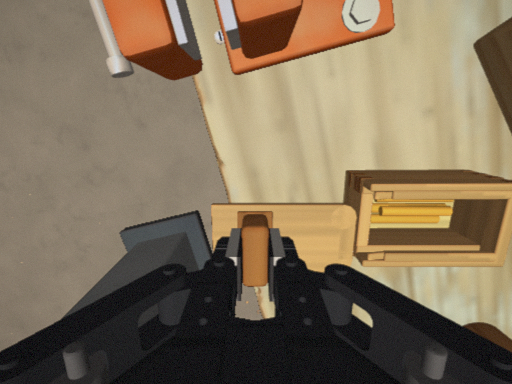

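Call:
{"fn": "carry_out", "kwargs": {
  "delta_pos": [
    [0,0.25,-0.8],
    [0,0.05,-0.8],
    [0,0,-0.2],
    [0,0,0]
  ],
  "twist": [0.004,0,0,0],
  "hand": [0,0,0,0]
}}

```text
t: 31.9
eef_pos: [483.0, 405.2, 58.3]
orientation: [[0.97, -0.242, -0.008], [-0.242, -0.97, -0.001], [-0.007, 0.002, -1.0]]
force: [-0.0, 0.6, -0.9]
grip_width: 12.7
```

```bash
python3 st.py
```

```text
31.9 [483.02 405.23  58.27] yaw -13.98 zax [-7.5e-03 -5.0e-04 -1.0e+00] [-0.   0.6 -0.9] 12.746345642535967
```

Call:
{"fn": "carry_out", "kwargs": {
  "delta_pos": [
    [0.1,-0.12,-0.1],
    [0.1,-0.03,0],
    [0,0,0]
  ],
  "twist": [0,0,0],
  "hand": [0,0,0]
}}

```text
t: 32.2
eef_pos: [485.5, 403.8, 57.8]
orientation: [[0.97, -0.242, -0.007], [-0.242, -0.97, 0.0], [-0.007, 0.002, -1.0]]
force: [-0.6, -0.7, -0.8]
grip_width: 12.9
```

```bash
python3 snap.py w24;python3 st.py;python3 boxfit.py w24
```

```text
32.2 [485.5 403.8  57.8] yaw -13.98 [-0.6 -0.7 -0.8] 12.899420694331493 [-0.64  0.71 -0.21  1.74  0.2   0.72 -1.2 ]
32.25 [485.44 403.76  57.81] yaw -13.98 zax [-0.0068 -0.     -1.    ] [ 0.1 -1.  -0.9] 12.741627665009922
(33, 42) 3701 c [591.8 377.7] sz [53.8 88.1] ang 76.1 zmed 37.5
[[542.5999755859375, 362.1000061035156], [628.0999755859375, 341.0], [641.0999755859375, 393.20001220703125], [555.5999755859375, 414.3999938964844]]
(46, 55) 2558 c [591.2 400. ] sz [10.6 75.2] ang 76.1 zmed 49.8
[[553.4000244140625, 403.8999938964844], [626.4000244140625, 385.79998779296875], [629.0, 396.1000061035156], [555.9000244140625, 414.20001220703125]]
(33, 55) 9269 c [591.5 376.2] sz [56.9 88.1] ang 76.1 zmed 47.8
[[541.9000244140625, 359.20001220703125], [627.4000244140625, 338.0], [641.0999755859375, 393.20001220703125], [555.5999755859375, 414.3999938964844]]
```

View pics/w24.png

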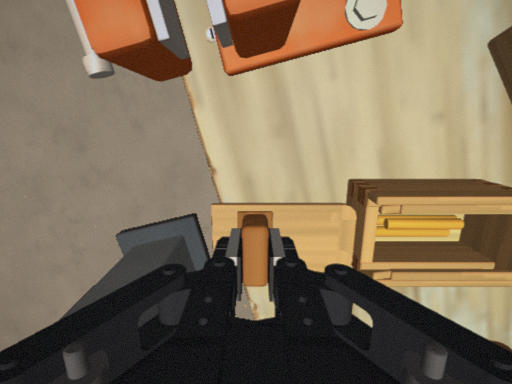

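Call:
{"fn": "carry_out", "kwargs": {
  "delta_pos": [
    [0.5,-0.14,-0.04],
    [0.8,-0.2,0],
    [0.8,-0.2,0],
    [0.8,-0.2,0],
    [0.5,-0.125,0],
    [0,0,0]
  ],
  "twist": [0,0,0,0,0,0],
  "hand": [0,0,0,0,0,0]
}}

```text
t: 32.85
eef_pos: [523.9, 393.6, 57.7]
orientation: [[0.97, -0.243, -0.005], [-0.243, -0.97, 0.0], [-0.005, 0.001, -1.0]]
force: [0.1, -0.5, -1.6]
grip_width: 12.5
```

```bash
python3 snap.py w25;python3 st.py;python3 boxfit.py w25
```

```text
32.85 [523.9 393.6  57.7] yaw -14.06 [ 0.1 -0.5 -1.6] 12.465471774878122 [-0.59  0.74 -0.22  1.67  0.21  0.76 -1.14]
32.9 [523.46 393.81  57.68] yaw -14.05 zax [-5.7e-03  1.0e-04 -1.0e+00] [ 0.9 -0.  -1. ] 12.629906146156477
(33, 42) 1778 c [665.6 445.4] sz [17.4 78. ] ang 7.9 zmed 37.4
[[651.5999755859375, 482.79998779296875], [662.2999877929688, 405.6000061035156], [679.5999755859375, 408.0], [668.9000244140625, 485.20001220703125]]
(46, 55) 5710 c [594.4 375.5] sz [56.9 92.2] ang 76.2 zmed 49.8
[[542.7999877929688, 358.79998779296875], [632.4000244140625, 336.79998779296875], [645.9000244140625, 392.1000061035156], [556.4000244140625, 414.1000061035156]]
(33, 55) 13749 c [569.1 381.7] sz [ 56.9 144.3] ang 76.2 zmed 45.2
[[492.20001220703125, 371.29998779296875], [632.2999877929688, 336.79998779296875], [645.9000244140625, 392.1000061035156], [505.79998779296875, 426.6000061035156]]
```

View pics/w25.png

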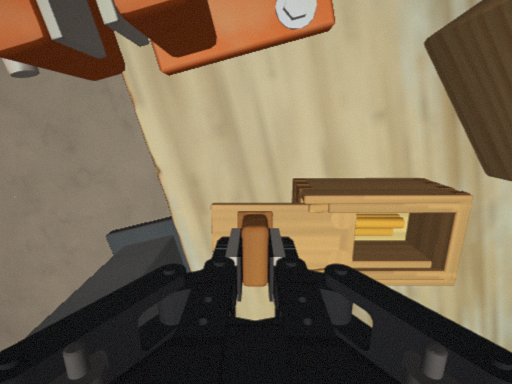

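Call:
{"fn": "carry_out", "kwargs": {
  "delta_pos": [
    [0.5,-0.125,-0.04],
    [0.9,-0.225,0],
    [0.9,-0.22,0],
    [0.9,-0.22,0],
    [0.5,-0.12,0],
    [0.1,-0.03,0],
    [0,0,0]
  ],
  "twist": [0,0,0,0,0,0,0],
  "hand": [0,0,0,0,0,0,0]
}}

```text
t: 33.6
eef_pos: [564.7, 383.5, 57.1]
orientation: [[0.97, -0.243, -0.006], [-0.243, -0.97, -0.0], [-0.006, 0.002, -1.0]]
force: [-0.4, 0.6, -0.8]
grip_width: 12.7
```

```bash
python3 st.py
```

```text
33.6 [564.66 383.48  57.05] yaw -14.04 zax [-0.0061 -0.     -1.    ] [-0.4  0.6 -0.8] 12.681728041454942
```

Call:
{"fn": "carry_out", "kwargs": {
  "delta_pos": [
    [0.35,-0.08,0],
    [0.35,-0.08,0],
    [0.15,-0.035,0],
    [0.1,-0.025,0],
    [0.1,-0.025,0],
    [0.1,-0.025,0]
  ],
  "twist": [0,0,0,0,0,0],
  "hand": [0,0,0,0,0,0]
}}

```text
t: 34.2
eef_pos: [574.5, 381.6, 57.0]
orientation: [[0.971, -0.241, -0.009], [-0.241, -0.971, -0.0], [-0.009, 0.002, -1.0]]
force: [-4.1, 0.2, 1.9]
grip_width: 12.6
```

```bash
python3 snap.py w26; python3 home.py w26 594.2 375.55 -14.05 | sed -n '5,19p'
```

```text
34.2 [574.5 381.6  57. ] yaw -13.92 [-4.1  0.2  1.9] 12.591598680183523 [-0.52  0.78 -0.22  1.57  0.21  0.82 -1.07]
-28 lid None hi-back None hi-front ([-28.0, -25.6], 7)
-24 lid None hi-back None hi-front None
-20 lid ([11.3, 33.5], 28) hi-back ([42.7, 45.5], 8) hi-front None
-16 lid ([10.4, 38.2], 211) hi-back ([38.0, 45.7], 73) hi-front None
-12 lid ([6.1, 38.3], 328) hi-back ([37.7, 45.5], 92) hi-front None
-8 lid ([4.3, 38.2], 354) hi-back ([37.7, 45.5], 94) hi-front None
-4 lid ([-45.7, 38.1], 401) hi-back ([37.5, 45.4], 97) hi-front None
0 lid ([-45.3, 38.0], 449) hi-back ([37.7, 45.6], 90) hi-front None
4 lid ([-45.1, 38.1], 614) hi-back ([37.7, 45.4], 103) hi-front None
8 lid ([-45.2, 38.1], 699) hi-back ([37.5, 45.4], 103) hi-front None
12 lid ([-45.3, 38.0], 767) hi-back ([37.7, 45.1], 100) hi-front ([-29.3, -28.1], 4)
16 lid ([-45.4, 38.1], 440) hi-back ([37.7, 45.8], 106) hi-front ([-34.3, -20.3], 47)
20 lid ([-45.6, -43.8], 18) hi-back ([20.4, 45.0], 300) hi-front ([-42.8, -20.3], 283)
24 lid None hi-back ([20.3, 45.2], 338) hi-front ([-45.2, -20.3], 309)
28 lid ([-43.7, 44.7], 416) hi-back ([20.4, 45.0], 213) hi-front ([-45.2, -20.3], 206)
```

Home against the back wall. Lower slightly, release and retreat.

Call:
{"fn": "carry_out", "kwargs": {
  "delta_pos": [
    [0.05,-0.01,-0.06],
    [0,0,0],
    [0,0,0],
    [0,0,0],
    [0,0,1],
    [0,0,2],
    [0,0,3],
    [0,0,3],
    [0,0,2],
    [0,0,0]
  ],
  "twist": [0,0,0,0,0,0,0,0,0,0],
  "hand": [0,40,40,40,40,40,40,60,100,100]
}}

```text
t: 35.25
eef_pos: [577.2, 380.9, 174.1]
orientation: [[0.97, -0.242, -0.005], [-0.242, -0.97, 0.001], [-0.005, -0.0, -1.0]]
force: [0.5, 0.2, -0.3]
grip_width: 76.4
```

```bash
python3 snap.py w27; python3 home.py w27 594.2 375.55 -14.05 | sed -n '4,19p'; python3 - <<'E'
from rig import *
from h import *
for n in("top","side"):
    c=camera(n);np.savez(f"{n}1.npz",**c)
    o=dict(np.load(f"{n}0.npz"))
crop(dict(np.load("top1.npz")),60,460,130,250,2,"pics/top1.png")
crop(dict(np.load("side1.npz")),60,360,120,330,2.6,"pics/side1.png")
E
```

```text
35.25 [577.2 380.9 174.1] yaw -13.98 [ 0.5  0.2 -0.3] 76.41680307357274 [-0.51  0.66 -0.25  1.46  0.17  1.04 -1.04]
-32 lid None hi-back None hi-front None
-28 lid None hi-back ([20.6, 45.3], 45) hi-front ([-44.7, -20.8], 47)
-24 lid ([-45.3, -43.5], 5) hi-back ([20.4, 45.6], 98) hi-front ([-45.0, -20.8], 93)
-20 lid ([-45.7, 32.5], 51) hi-back ([20.2, 45.4], 96) hi-front ([-43.0, -24.3], 64)
-16 lid ([-45.3, 37.8], 260) hi-back ([21.1, 45.3], 45) hi-front None
-12 lid ([-45.3, 38.0], 267) hi-back ([38.0, 44.7], 33) hi-front None
-8 lid ([-45.2, 37.8], 268) hi-back ([37.9, 45.9], 35) hi-front None
-4 lid ([-45.1, 38.1], 247) hi-back ([37.8, 45.5], 33) hi-front None
0 lid ([-45.1, 37.9], 256) hi-back ([38.2, 45.2], 32) hi-front None
4 lid ([-46.0, 37.7], 262) hi-back ([38.1, 45.0], 31) hi-front None
8 lid ([-45.2, 37.9], 265) hi-back ([37.7, 45.6], 35) hi-front None
12 lid ([-45.7, 37.7], 278) hi-back ([37.9, 45.5], 32) hi-front None
16 lid ([-45.7, 37.4], 215) hi-back ([37.6, 45.1], 33) hi-front ([-27.5, -20.9], 7)
20 lid ([-45.6, -43.6], 9) hi-back ([20.6, 44.8], 105) hi-front ([-42.9, -20.7], 95)
24 lid None hi-back ([20.5, 45.7], 107) hi-front ([-45.6, -20.7], 103)
28 lid ([-42.9, 44.8], 84) hi-back ([20.4, 45.4], 79) hi-front ([-45.0, -20.7], 73)
```

View pics/w27.png

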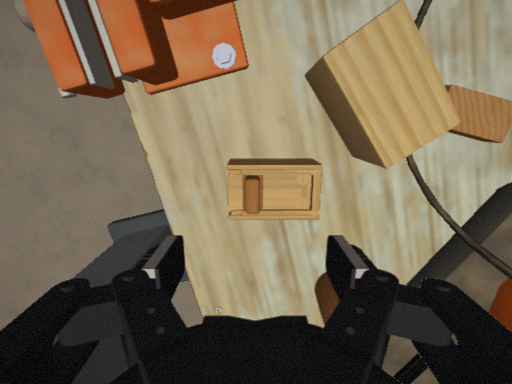

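View pics/top1.png

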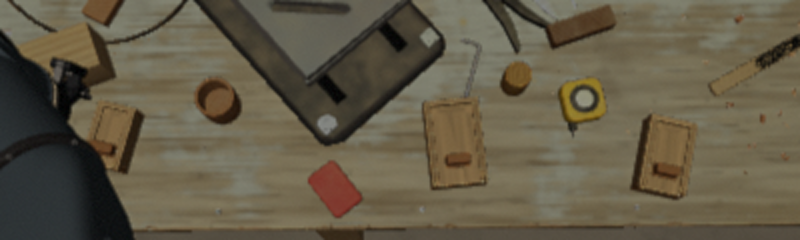

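View pics/side1.png

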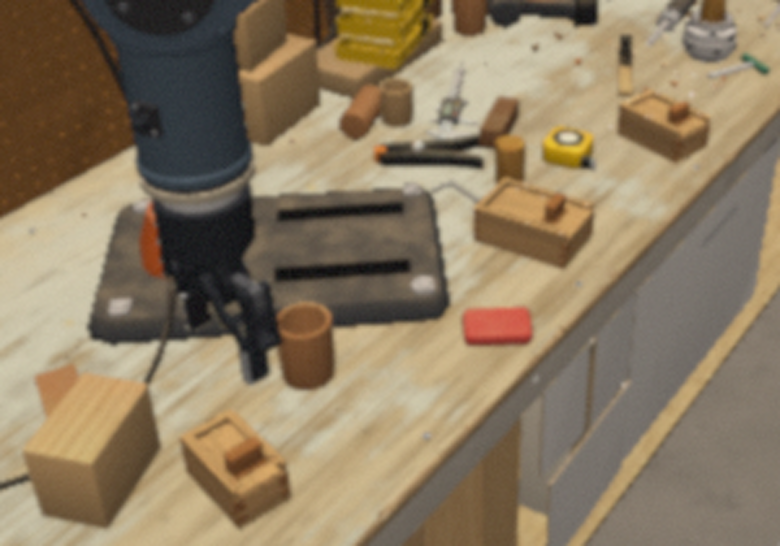

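```bash
python3 - <<'E'
from h import *
a=dict(np.load("top0.npz"))["color"];b=dict(np.load("top1.npz"))["color"]
g=lambda x:cv2.cvtColor(x,cv2.COLOR_RGB2GRAY).astype(np.float32)
for n,(u0,u1,v0,v1) in dict(burl=(306,330,158,182),pad=(210,246,206,242),measure=(334,366,166,202),cup=(154,184,166,196),hex=(286,304,146,180)).items():
    A=g(a)[v0:v1,u0:u1];B=g(b)[v0:v1,u0:u1]
    print(n,np.round(cv2.phaseCorrelate(A-A.mean(),B-B.mean()),2) if 0 else cv2.phaseCorrelate(A-A.mean(),B-B.mean()),abs(A-B).mean().round(1))
E
```

```text
burl ((0.0013323260046984586, 0.06291310850283693), 0.8991187181737688) 4.3
pad ((-0.2072916038543724, -0.05681353156925084), 0.9838343402485789) 4.3
measure ((0.1271461950553654, 0.027137057543253462), 0.7950095305633214) 5.7
cup ((0.059495961116800444, 0.033845508290824), 0.9308643644385868) 3.9
hex ((-0.007193496782099018, 0.0998586513148858), 0.9605504090403333) 4.8
```

```bash
python3 -c "
from rig import *
print(finish_job())"
```

```text
the job is handed in; nothing more can be done
None
```

All three boxes are closed, each with its own lid, and I handed the job in at about 35 s of the 72 s limit. No verdict is reported back.

- **Large:** I took this lid off the middle box and slid it into the large box.
- **Middle:** The tape measure's hook hung over a corner of this lid. I drew the lid about 35 mm back along the bench first, then lifted it and slid it in.
- **Small:** This one went from the bench straight into the small box.

**Checks:**
- **Lids:** After release, the wrist camera's depth showed each lid's leading end within about 0.5 mm of the back wall. Trailing ends were flush with the fronts to about 1 mm.
- **Push force:** The pushes home ended at about 5 to 8 N along the slide, and the boxes did not shift measurably.
- **Bystanders:** Comparing the top pictures before and after, the burl, pad, tape measure, cup and hex key shifted at most about 0.2 pixel (under 1 mm). That is within noise.

No check failed. The gripper drifted up to about 1.7° out of vertical while moving to the small lid. It was back under 1° before I gripped that lid.

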